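# Fix a heatsink on a T-slot rail with a push-and-turn T-bolt clamp

### The arm

A 7-joint arm with a two-finger parallel gripper is mounted at the origin on a cart in front of the work surface, level with it; the furniture and walls round the work are solid. World frame = base frame: x ahead of the robot, y to its left, z up, the work surface at z = 0. Lengths are in mm, angles in rad, forces in N, time in s.
With the tool pointing down it reaches from about 425 to 1025 mm from the base axis. Payload 9.4 kg.
Tool frame: the origin (TCP) lies between the finger pads; the fingertips stand 22 mm ahead of it and the grasp point (between the pads) lies 3 mm ahead of it; z points along the fingers, y is the line along which they close (so a half turn about z gives the same grasp; the last joint's range is limited). The gripper opens to 93 mm and grips with 3 to 60 N. Pads are 15 mm wide; open, the fingers measure 128 mm over their backs; the gripper's body (75 mm by 188 mm) begins 65 mm behind the grasp point.
Start: joints at [1.048, 0.599, -0.003, 1.599, 0.002, 0.943, -0.08], TCP at [312.597, -654.146, 240.618] pointing down, gripper open.
Joint ranges: [-2.57, 2.57], [-0.35, 1.97], [-1.29, 1.29], [0.11, 2.56], [-1.05, 4.19], [0.11, 1.86], [-2.63, 2.63]. Speed limits (rad/s): [2.22, 2.22, 3.01, 3.01, 3.14, 3.14, 3.14].

### API

Orientations are given as a rotation vector (axis times angle).
In Python, from rig import bot gives the robot as it stands.
- The arm moves only by the tool play_rows, never from a script. Its argument "moves" is a list of rows, each a list of 3 entries, a list of its own where there are three numbers: the shift along the tool's x, y, z as a fraction of full scale, then the turn, a rotation vector about the tool's x, y, z as a fraction of full scale, then the opening, from -1 (shut) to 1 (fully open), so that 0 is half open. A call has 1 to 10 rows; each row shifts and turns the commanded pose from where the row before left it, along the tool's axes as they then stand; what a row does not reach is not made up. Full scale, the value 1, is 75 cm for a shift and pi/4 rad for a turn. A row lasts 1/8 s, in which the tool goes at most 62.5 mm and 10.7 degrees, less where a joint would pass 70% of its speed; a pose out of reach is approached as far as the arm can. A call with a number of a shift or a turn outside -1 to 1 is refused whole. A call with a gripper value outside its range is refused whole. The fingers move at their own pace and stop on an object; "squeeze" is the grip in N (left out, the last holds). Time passes only in rows, so rows that do not move let the fingers close. It gives the time, the measured TCP pose, the force, the opening and the grip force at its end, in the units of the state.
- bot.get_state(): the state, without advancing time (a new reading comes with each control period).
- bot.capture(name): name is "scene" or "top" or "wrist"; returns (picture, depth): 420x560x3 uint8, red, green, blue; 420x560 float32, mm along the optical axis (not along the pixel's ray), 0 where there is no reading.
- bot.camera_info(name): a dict with "intrinsics" (3x3 intrinsics, pixels), "k1" (the pictures are not rectified: a ray, as slopes to the right and down, at radius r is drawn at 1 + k1 r^2 times it, then the intrinsics apply), "world_to_cam" (4x4, takes a point from world to camera coordinates); the wrist camera has in their place "mount" (4x4, takes a point from camera to tool coordinates, whose origin is the TCP and whose axes are the flange's). Camera axes: x right, y up, looking along -z (the intrinsics and any distortion apply to the point x, -y, -z); pixel columns grow to the right and rows downward; lengths in mm; the calibration is good to about 2 mm. A picture is of the moment at which its call begins: read the wrist's pose just before it. camera_info takes no time and is no camera call.
- bot.finish_job(): hands the job in; it is judged then, once.
The state is a dict: "time_s": time; "joint_pos": joint angles; "joint_velocities": joint speeds; "joint_torque": joint torques, N m; "tcp_pos": TCP position; "orientation": TCP orientation; "ft_force": force on the tool from outside, world axes, zero at the start; "ft_torque": the same for the moment, N m; "finger_gap": finger opening in mm; "grasp_force": force on a finger pad.
Only numpy, scipy, OpenCV 4.12 (cv2) and the standard library are available. Lean on these libraries where they do the work, as an engineer would, in place of code of your own. Each camera call takes 0.05 s, during which the arm holds its last target. There are 200 camera calls.

### The job

Fix the heatsink on the assembly fixture so that its transistor screw can be tightened later. Take the clamp from its stand, drop its T-head into the rail's slot on the open side of the heatsink with the sprung nose towards the heatsink, and slide it along until the nose has pushed the heatsink home and springs in a little, pressing it snugly but gently against the stop screw. Then push the knob down, turn it a quarter turn clockwise and let it rise so the head locks under the slot's lips, and let go: the heatsink must stay squeezed between nose and screw; leave the other things on the bench where they are.

Things in the scene. Friction and masses are not known exactly. Their poses are not given: they have to be found in the camera images.
- rail: Fixed fixture: dark steel base plate 280x104x8 mm carrying an aluminium T-slot rail 240 mm long and 60 mm wide, its flat top 38 mm above the bench. Origin: centre of the base plate's underside, on the bench. x runs along the rail towards the stop, z up. Nothing may be rammed against it (60 N).
- slot (a point): Middle of the slot at the level of the rail's top face (38 mm above rail), same axes: the slot runs along x, open at its -x end. Mouth 12 mm wide, with 45 degree bevels (15 mm at the top face). The lips' in-turned edges, 3 mm thick, end 8 mm below the top face; below them the channel is 30 mm wide, floor 24 mm below the top face.
- stop: Dark steel stop block 25x56x30 mm across the rail's +x end. Its origin and axes are those of slot; the block spans x = 95 to 120 mm. From it an 8 mm stop screw points to -x, 14 mm above the rail's top. The screw does not give, but it is set differently each time and this is not measured: its tip is somewhere at x = 59 to 89 mm.
- clamp: The loose clamp, 0.28 kg: steel shoe 44x40x24 mm (x, y, z) with a sprung T-bolt through its middle and a sprung nose on its +x face. Origin: centre of the shoe's flat underside, z up. Starts upright in the black stand, shoe on the stand's top. Two guide keys hang below the shoe, 9.6 mm wide, 4 mm deep, at x = -21..-15 and 15..21 mm. In the slot the shoe lies on the rail's top.
- knob (a point): Centre of the clamp's black bar knob, 36 mm long, 12 mm thick, 18 mm tall, 65 mm above the shoe's underside at rest. Its x axis is the bar's long direction (at the start the clamp's x); grip it across its 12 mm thickness, along its y. Below the bar is an 11 mm neck; a 19 mm washer has its top 20 mm below the bar's centre, the shoe's boss its top 31 mm below.
- t_head (a point): Centre of the T-head's underside, 10 mm below the shoe's underside at rest. The head is 26 mm long, 9.6 mm wide and always parallel to the knob bar (x along it); its ends rise as 2.5 mm teeth, which go under and behind the lips' edges. The bolt's shaft is 10 mm thick.
- nose_face (a point): Centre of the clamp's black nose face (26 mm wide, 14 mm tall), at rest 33 mm in front of the clamp's origin and 14 mm above the shoe's underside. The nose gives up to 2 mm against a spring: 2 N to start, 6.5 N fully in; beyond that it is rigid. The shoe's rubbing on the rail (1 to 3 N) adds to the push that the hand feels.
- bolt_turn (a joint): How far the knob and T-head are turned clockwise seen from above, relative to the shoe: 0 head along the slot (the start), 1.57 across it; stops at 0 and 1.62 rad. Slight friction keeps it where it is.
- bolt_press (a joint): How far the knob and T-head are pushed down into the shoe, m: 0 at rest (8 N spring), 0.008 fully down (13.6 N, rigid stop). In the slot the head is free to turn from 0.0055 on. When turned across and let rise, the grooves in the head's top catch the lips' edges at about 0.0025, which locks it with about 10 N of spring pull.
- heatsink_1: Loose black finned heatsink with a transistor, 28x50x30 mm, 0.06 to 0.11 kg, standing over the slot on the rail's top face, 8 to 56 mm short of the stop screw. Origin: centre of its underside; its y axis (50 mm) lies along the slot, the transistor faces its -x. Its flat ends, 25 mm from the origin, meet the nose and the screw. Never squeeze it with more than 10 N.
- capacitor: Bystander: dark blue capacitor can, 35 mm thick, 58 mm long, lying on the bench. Origin: centre of its underside.
- dish: Bystander: round parts dish, 67 mm across, 15 mm tall. Origin: centre of its underside.
- adapter: Bystander: black power adapter brick, 50x92x32 mm. Origin: centre of its underside.
There are look-alikes about, which are no part of the job. Leave any blue look-alike of the clamp alone.

How it is judged (in metres and radians):
On the way, in this order (a step that is already met when the one before it is completed fails the run):
1. The clamp stands in the slot, shoe down on the rail, T-head not turned (y of clamp in the frame of rail between -0.003 and 0.003 m and z of clamp in the frame of rail between 0.035 and 0.041 m and x of clamp in the frame of rail between -0.11 and 0.05 m and angle between clamp's own z axis and vertical below 0.08 rad and angle between the x axis of clamp and the x axis of rail, either way round below 0.12 rad and value of joint bolt_turn below 0.4 rad), for 0.1 s.
2. The clamp, still unturned in the slot, presses the heatsink home on the stop screw with more than 2 N (all of step 1 and contact force between heatsink_1 and stop above 2 N), for 0.2 s.
At the end, for the whole second after the job is handed in: Clamp upright in the slot (3 mm), bolt turned clockwise 1.3 rad or more and risen onto the lips (bolt_press 1 to 4.2 mm); heatsink upright on the rail, nose at its end, pressed on the stop screw with over 1 N; all at rest (y of clamp in the frame of rail between -0.003 and 0.003 m and z of clamp in the frame of rail between 0.035 and 0.041 m and x of clamp in the frame of rail between -0.11 and 0.05 m and angle between clamp's own z axis and vertical below 0.08 rad and angle between the x axis of clamp and the x axis of rail, either way round below 0.12 rad and value of joint bolt_turn above 1.3 rad and value of joint bolt_press between 0.001 and 0.0042 m and contact force between heatsink_1 and stop above 1 N and horizontal distance between nose_face and heatsink_1 below 0.031 m and z of heatsink_1 in the frame of rail between 0.035 and 0.041 m and angle between heatsink_1's own z axis and vertical below 0.1 rad and linear speed of each of clamp, heatsink_1 below 0.01 m/s); the robot touches nothing.
It fails at once if The heatsink is squeezed with more than 10 N (contact force between heatsink_1 and stop above 10 N or contact force between heatsink_1 and clamp above 10 N).
It fails at once if The clamp is rammed against the fixture with more than 60 N (contact force between clamp and rail above 60 N).
It fails at once if A bystander is moved more than 20 mm (distance of any of capacitor, dish, adapter from where it was at the start of the episode above 0.02 m).
It also fails if it takes over 51 s, if anything falls off the work surface, if the arm or the gripper's body presses on something with over 40 N, if the wrist force passes 120 N, or if a joint passes its speed limit or range.

## Working session

There is one attempt and no reset: what is moved stays moved. The work goes in short steps, Python scripts to look and compute and a tool call to move; the robot and the scene stay as the last step left them, time stands still between calls to the robot, and variables do not carry over. Pictures are saved under pics/ and viewed, at most 12 in all, crops included, and the job is handed in when it is done.

Besides the shell and the picture viewer there is one more tool, called after "Emit:" by a JSON object that holds its "op" and its "data". play_rows: Moves the arm, as the interface text tells. Its arguments: {"type":"object","properties":{"moves":{"type":"array","items":{"type":"array"}},"squeeze":{"type":"number"}},"required":["moves"]}

```bash
ls; mkdir -p pics
cat > h.py <<'E'
import numpy as np, cv2
from scipy.spatial.transform import Rotation as R
from rig import bot
def w2c(name, st=None):
    ci=bot.camera_info(name)
    if 'world_to_cam' in ci: return np.array(ci['world_to_cam']),ci
    st=st or bot.get_state()
    T=np.eye(4);T[:3,:3]=R.from_rotvec(st['orientation']).as_matrix();T[:3,3]=st['tcp_pos']
    return np.linalg.inv(T@np.array(ci['mount'])),ci
def rays(M,ci,uv):
    K=np.array(ci['intrinsics']);uv=np.asarray(uv,float).reshape(-1,2)
    p=cv2.undistortPoints(uv.reshape(-1,1,2),K,np.array([ci['k1'],0,0,0.])).reshape(-1,2)
    return np.c_[p[:,0],-p[:,1],-np.ones(len(p))]
def onplane(M,ci,uv,z):
    C=np.linalg.inv(M);d=rays(M,ci,uv)@C[:3,:3].T;o=C[:3,3]
    return o+d*((z-o[2])/d[:,2])[:,None]
def cloud(M,ci,dep):
    v,u=np.mgrid[:dep.shape[0],:dep.shape[1]]
    d=rays(M,ci,np.c_[u.ravel(),v.ravel()])*dep.ravel()[:,None]
    C=np.linalg.inv(M);P=d@C[:3,:3].T+C[:3,3];P[dep.ravel()<=0]=np.nan
    return P.reshape(dep.shape+(3,))
def project(M,ci,P):
    P=np.atleast_2d(P)@M[:3,:3].T+M[:3,3];s=np.c_[P[:,0],-P[:,1]]/(-P[:,2:])
    s=s*(1+ci['k1']*(s**2).sum(1,keepdims=True));K=np.array(ci['intrinsics'])
    return s@K[:2,:2].T+K[:2,2]
E
python3 - <<'E'
from h import *
print({k:(np.round(v,3).tolist() if not isinstance(v,float) else v) for k,v in bot.get_state().items()})
ims=[]
for n in ('scene','top'):
    M,ci=w2c(n);print(n,np.round(np.linalg.inv(M),3).tolist(),np.array(ci['intrinsics']).tolist(),ci['k1'])
    p,d=bot.capture(n);np.savez('pics/%s0.npz'%n,p=p,d=d);cv2.imwrite('pics/%s0.png'%n,p[:,:,::-1])
print(bot.camera_info('wrist'))
E
```

```text
pics
{'time_s': 0.0, 'joint_pos': [1.048, 0.6, -0.003, 1.6, 0.002, 0.943, -0.08], 'joint_velocities': [-0.0, -0.0, 0.002, 0.0, 0.001, 0.001, -0.001], 'joint_torque': [0.001, -76.508, 1.498, -25.236, -0.052, 0.017, 0.0], 'tcp_pos': [312.433, -653.721, 239.778], 'orientation': [-3.062, -0.694, 0.001], 'ft_force': [0.04, 0.496, -1.341], 'ft_torque': [0.034, -0.017, -0.056], 'grasp_force': 0.0, 'finger_gap': 93.19386861332119}
scene [[-0.72, 0.256, -0.645, 20.369], [-0.693, -0.301, 0.655, 445.817], [-0.026, 0.919, 0.394, 434.786], [0.0, 0.0, 0.0, 1.0]] [[481.8141947981829, 0.0, 283.5032389383421], [0.0, 481.8141947981829, 207.44360803275586], [0.0, 0.0, 1.0]] 0.03530755420787735
top [[0.061, 0.969, -0.241, 392.14], [-0.998, 0.059, -0.014, -117.783], [0.0, 0.241, 0.97, 899.95], [0.0, 0.0, 0.0, 1.0]] [[393.259683945218, 0.0, 277.32472712573906], [0.0, 393.259683945218, 212.52152516606947], [0.0, 0.0, 1.0]] 0.0134523424992169
{'intrinsics': array([[360.68374177,   0.        , 278.08931216],
       [  0.        , 360.68374177, 202.23332628],
       [  0.        ,   0.        ,   1.        ]]), 'k1': -0.016068846201563854, 'mount': array([[-3.59843659e-05,  9.56244175e-01,  2.92569781e-01,
         8.25269606e+01],
       [ 9.99999741e-01,  2.44702437e-04, -6.76798960e-04,
        -1.45533718e+00],
       [-7.18777602e-04,  2.92569681e-01, -9.56243936e-01,
        -1.46006367e+02],
       [ 0.00000000e+00,  0.00000000e+00,  0.00000000e+00,
         1.00000000e+00]])}
```

View pics/scene0.png

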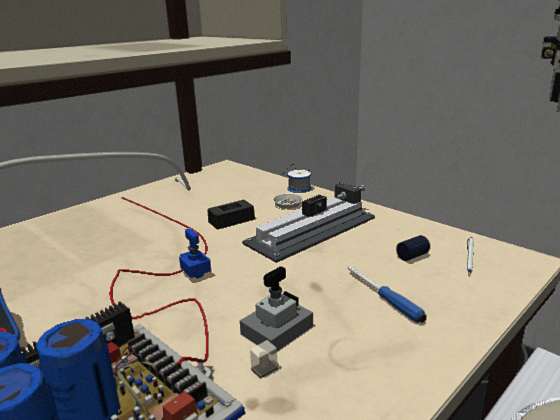

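View pics/top0.png

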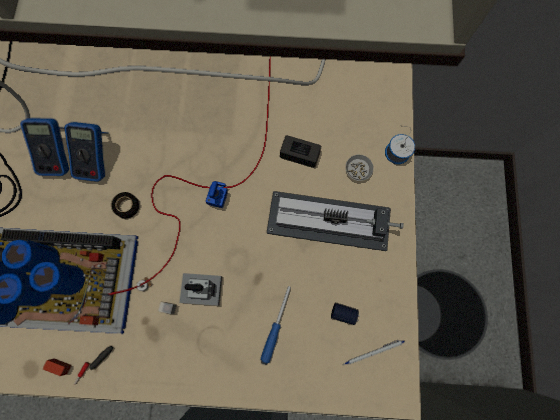

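Scene view: the clamp on its stand is at (275,300), the blue look-alike at (195,255), and the rail with the heatsink around (310,215), with the stop at its far right end (349,190). Top view: clamp (202,290), rail (330,220), heatsink (335,215) and stop (382,222).

```bash
cat > m1.py <<'E'
from h import *
for n in ('top','scene'):
    z=np.load('pics/%s0.npz'%n);M,ci=w2c(n);P=cloud(M,ci,z['d']);np.save('pics/P_%s.npy'%n,P)
    roi=np.s_[180:262,255:415] if n=='top' else np.s_[170:262,235:385]
    Q=P[roi].reshape(-1,3);hist,e=np.histogram(Q[:,2],bins=np.arange(-5,90,3));print(n,list(zip(e.astype(int),hist)))
    for lo,hi in((5,11),(35,41),(62,75)):
        m=((P[...,2]>lo)&(P[...,2]<hi));mm=np.zeros_like(m);mm[roi]=m[roi]
        q=P[mm][:,:2].astype(np.float32);r=cv2.minAreaRect(q);print(lo,r,np.median(P[mm][:,2]),np.round(cv2.boxPoints(r),1).tolist())
    roi=np.s_[265:312,172:230] if n=='top' else np.s_[260:350,235:318]
    Q=P[roi].reshape(-1,3);hist,e=np.histogram(Q[:,2],bins=np.arange(-5,150,4));print(n,list(zip(e.astype(int),hist)))
E
python3 m1.py
python3 - <<'E'
import cv2,numpy as np
a=cv2.imread('pics/top0.png');s=cv2.imread('pics/scene0.png')
A=cv2.resize(a[180:262,255:415],None,fx=3.5,fy=3.5,interpolation=2);B=cv2.resize(a[262:316,165:240],None,fx=5,fy=5,interpolation=2);C=cv2.resize(s[255:355,230:320],None,fx=3,fy=3,interpolation=2)
o=np.zeros((600,800,3),np.uint8);o[:A.shape[0],:A.shape[1]]=A;o[300:300+B.shape[0],:B.shape[1]]=B;o[300:600,400:400+C.shape[1]]=C
cv2.imwrite('pics/crop.png',o)
E
```

```text
top [(np.int64(-5), np.int64(453)), (np.int64(-2), np.int64(4417)), (np.int64(1), np.int64(2839)), (np.int64(4), np.int64(520)), (np.int64(7), np.int64(1280)), (np.int64(10), np.int64(413)), (np.int64(13), np.int64(258)), (np.int64(16), np.int64(84)), (np.int64(19), np.int64(20)), (np.int64(22), np.int64(27)), (np.int64(25), np.int64(42)), (np.int64(28), np.int64(38)), (np.int64(31), np.int64(60)), (np.int64(34), np.int64(362)), (np.int64(37), np.int64(1260)), (np.int64(40), np.int64(290)), (np.int64(43), np.int64(32)), (np.int64(46), np.int64(18)), (np.int64(49), np.int64(34)), (np.int64(52), np.int64(43)), (np.int64(55), np.int64(71)), (np.int64(58), np.int64(49)), (np.int64(61), np.int64(52)), (np.int64(64), np.int64(87)), (np.int64(67), np.int64(245)), (np.int64(70), np.int64(58)), (np.int64(73), np.int64(16)), (np.int64(76), np.int64(0)), (np.int64(79), np.int64(0)), (np.int64(82), np.int64(0)), (np.int64(85), np.int64(0))]
5 ((609.4466552734375, -232.19784545898438), (177.9457244873047, 347.5380859375), 5.407514572143555) 8.287488731791996 [[504.5, -67.5999984741211], [537.2000
[... 4029 characters left out ...]
nt64(35)), (np.int64(55), np.int64(72)), (np.int64(59), np.int64(29)), (np.int64(63), np.int64(17)), (np.int64(67), np.int64(64)), (np.int64(71), np.int64(17)), (np.int64(75), np.int64(19)), (np.int64(79), np.int64(17)), (np.int64(83), np.int64(51)), (np.int64(87), np.int64(55)), (np.int64(91), np.int64(54)), (np.int64(95), np.int64(127)), (np.int64(99), np.int64(7)), (np.int64(103), np.int64(0)), (np.int64(107), np.int64(0)), (np.int64(111), np.int64(0)), (np.int64(115), np.int64(0)), (np.int64(119), np.int64(0)), (np.int64(123), np.int64(0)), (np.int64(127), np.int64(0)), (np.int64(131), np.int64(0)), (np.int64(135), np.int64(0)), (np.int64(139), np.int64(0)), (np.int64(143), np.int64(0))]
```

View pics/crop.png

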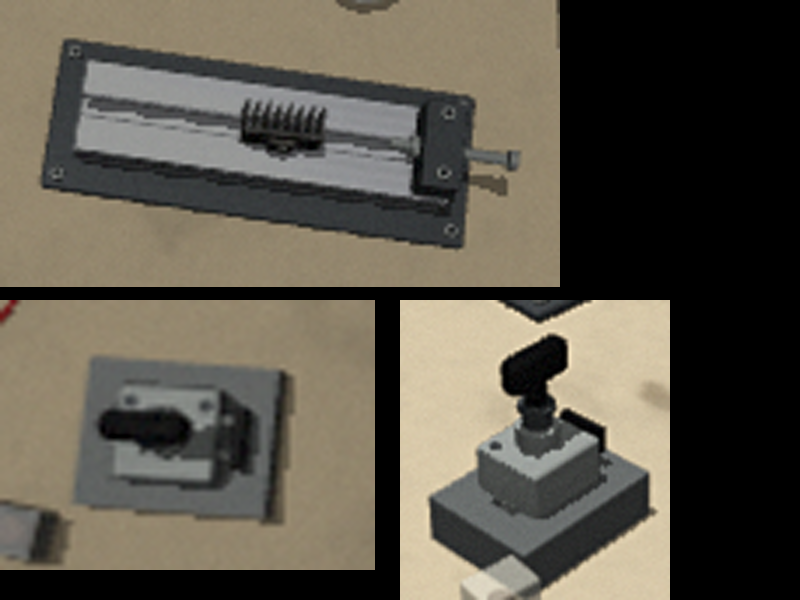

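Crops: the nose points right (-y world), the bar lies along the clamp's x axis, the slot opens at the left end of the rail, and the heatsink stands mid-rail with the screw tip near the stop.

```bash
cat > m2.py <<'E'
from h import *
for n in('top','scene'):
    P=np.load('pics/P_%s.npy'%n)
    def box(c,r,lo,hi):
        m=(np.hypot(P[...,0]-c[0],P[...,1]-c[1])<r)&(P[...,2]>lo)&(P[...,2]<hi);q=P[m];b=cv2.minAreaRect(q[:,:2].astype(np.float32))
        return len(q),np.round(q.mean(0),1),np.round(np.array(b[0]+b[1]+(b[2],)),1)
    # clamp approx from stand
    M,ci=w2c('top');c=onplane(M,ci,[[200,290]],40)[0];print(n,'c0',c)
    for lo,hi in((21,28),(44,52),(88,104)):print(lo,box(c,70 if lo<40 else 40,lo,hi))
    # rail frame
    a=np.deg2rad(-95.05);x=np.array([np.cos(a),np.sin(a)]);y=np.array([-x[1],x[0]]);o=np.array([603.5,-224.4])
    L=np.stack([(P[...,:2]-o)@x,(P[...,:2]-o)@y],-1)
    for nm,lo,hi,x0,x1 in(('hs',62,75,-60,92),('stop',63,75,92,130),('rail',35,41,-130,-50),('screw',45,60,50,94),('base',5,11,-150,150)):
        m=(P[...,2]>lo)&(P[...,2]<hi)&(L[...,0]>x0)&(L[...,0]<x1)&(abs(L[...,1])<(60 if nm=='base' else 34));q=L[m]
        if len(q):print(nm,len(q),np.round(np.percentile(q,[1,50,99],axis=0),1).tolist())
    m=(P[...,2]>120);print('high',np.round(np.nanpercentile(P[m],[1,5,50,99],axis=0),0).tolist())
E
python3 m2.py
```

```text
top c0 [424.66786969  50.03522853  40.        ]
21 (643, array([426.8,  52.9,  24.5]), array([421.8,  59.2,  96. ,  76.5,  89.6]))
44 (298, array([427.6,  48.4,  48.2]), array([428.3,  47.4,  54.8,  39.9,  89.9]))
88 (107, array([428.1,  52.2,  97.5]), array([427.9,  52.9,  11.9,  34.8,   2.2]))
hs 128 [[-15.4, -13.9], [11.0, -5.4], [33.9, 11.6]]
stop 298 [[95.4, -27.7], [107.2, -1.4], [120.2, 26.9]]
rail 602 [[-118.3, -29.8], [-84.0, 5.3], [-50.9, 29.5]]
screw 35 [[76.7, -6.5], [85.7, -0.9], [93.7, 6.1]]
base 1894 [[-137.8, -51.5], [-13.1, -32.2], [138.6, 51.1]]
high [[394.0, -600.0, 126.0], [434.0, -374.0, 146.0], [827.0, -16.0, 351.0], [1117.0, 403.0, 415.0]]
scene c0 [424.66786969  50.03522853  40.        ]
21 (976, array([417.9,  65.3,  24.5]), array([4.288e+02, 5.210e+01, 6.610e+01, 8.590e+01, 1.000e-01]))
44 (479, array([423.6,  54.5,  47.8]), array([428.7,  46.7,  56.6,  41.3,  89.2]))
88 (229, array([425.9,  55.2,  94.9]), array([4.278e+02, 5.320e+01, 1.190e+01, 3.520e+01, 2.000e-01]))
hs 173 [[-14.6, -13.7], [8.4, -2.2], [36.0, 14.2]]
stop 165 [[95.2, -28.0], [105.5, -2.9], [121.1, 26.0]]
rail 478 [[-117.8, -30.1], [-86.7, -6.9], [-50.9, 30.3]]
screw 40 [[77.3, -20.5], [89.0, -1.6], [93.6, 5.4]]
base 1234 [[-137.6, -52.2], [-51.7, -36.1], [135.8, 47.1]]
high [[362.0, -1107.0, 123.0], [404.0, -1104.0, 134.0], [959.0, -279.0, 291.0], [1124.0, 383.0, 436.0]]
```

```bash
cat > plan.py <<'E'
from h import *
def Rt(head): # tool down, tool y heading (deg)
    a=np.deg2rad(head);y=np.array([np.cos(a),np.sin(a),0]);z=np.array([0,0,-1.]);return np.array([np.cross(y,z),y,z]).T
def plan(wps,start=None):
    """wps: list of (pos, tool-y heading deg, nrows, opening)"""
    st=bot.get_state();p=np.array(st['tcp_pos'] if start is None else start[0],float)
    r=R.from_rotvec(st['orientation']) if start is None else R.from_matrix(Rt(start[1]))
    rows=[]
    for q,hd,n,op in wps:
        r1=R.from_matrix(Rt(hd));rv=(r.inv()*r1).as_rotvec();p0=p.copy();r0=r
        for i in range(1,n+1):
            pn=p0+(np.array(q)-p0)*i/n
            s=np.round(r.inv().apply(pn-p)/750,4);t=np.round((r.inv()*(r0*R.from_rotvec(rv*i/n))).as_rotvec()/(np.pi/4),4)
            rows.append([s.tolist(),t.tolist(),op]);p=p+r.apply(s*750);r=r*R.from_rotvec(t*np.pi/4)
    for i in range(0,len(rows),10):print(str(rows[i:i+10]).replace(' ',''))
    print('end',p.round(2))
E
python3 - <<'E'
from plan import *
plan([((480,-330,235),-32,7,1),((428,53,215),0,8,1)])
E
```

```text
[[[0.0554,-0.0419,0.001],[-0.0002,-0.0,-0.103],1],[[0.0586,-0.0373,0.0009],[-0.0003,-0.0001,-0.1031],1],[[0.0614,-0.0324,0.001],[-0.0002,-0.0,-0.103],1],[[0.0639,-0.0273,0.0009],[-0.0003,-0.0001,-0.1031],1],[[0.0658,-0.0221,0.001],[-0.0002,-0.0,-0.103],1],[[0.0674,-0.0167,0.0009],[-0.0003,-0.0001,-0.1031],1],[[0.0686,-0.0112,0.0009],[-0.0002,-0.0,-0.103],1],[[0.0495,-0.0412,0.0033],[-0.0,-0.0,-0.0889],1],[[0.0523,-0.0376,0.0034],[-0.0,-0.0,-0.0889],1],[[0.0548,-0.0339,0.0033],[-0.0,-0.0,-0.0889],1]]
[[[0.057,-0.0299,0.0034],[-0.0,-0.0,-0.0889],1],[[0.059,-0.026,0.0033],[-0.0,-0.0,-0.0888],1],[[0.0606,-0.0217,0.0033],[-0.0,-0.0,-0.0889],1],[[0.062,-0.0175,0.0034],[-0.0,-0.0,-0.0889],1],[[0.0631,-0.0131,0.0033],[-0.0,-0.0,-0.0889],1]]
end [427.99  53.01 215.02]
```

Emit:
{"op": "play_rows", "data": {"moves": [[[0.0554, -0.0419, 0.001], [0, 0, -0.103], 1], [[0.0586, -0.0373, 0.001], [0, 0, -0.103], 1], [[0.0614, -0.0324, 0.001], [0, 0, -0.103], 1], [[0.0639, -0.0273, 0.001], [0, 0, -0.103], 1], [[0.0658, -0.0221, 0.001], [0, 0, -0.103], 1], [[0.0674, -0.0167, 0.001], [0, 0, -0.103], 1], [[0.0686, -0.0112, 0.001], [0, 0, -0.103], 1], [[0.0495, -0.0412, 0.0033], [0, 0, -0.0889], 1], [[0.0523, -0.0376, 0.0034], [0, 0, -0.0889], 1], [[0.0548, -0.0339, 0.0033], [0, 0, -0.0889], 1]], "squeeze": 50}}

```text
time_s: 1.35
tcp_pos: [460.3, -185.1, 227.6]
orientation: [-2.571, -1.805, 0.0]
ft_force: [0.4, -0.3, -0.7]
finger_gap: 92.8
grasp_force: 0.0
```

Emit:
{"op": "play_rows", "data": {"moves": [[[0.057, -0.0299, 0.0034], [0, 0, -0.0889], 1], [[0.059, -0.026, 0.0033], [0, 0, -0.0889], 1], [[0.0606, -0.0217, 0.0033], [0, 0, -0.0889], 1], [[0.062, -0.0175, 0.0034], [0, 0, -0.0889], 1], [[0.0631, -0.0131, 0.0033], [0, 0, -0.0889], 1], [[0, 0, 0], [0, 0, 0], 1], [[0, 0, 0], [0, 0, 0], 1]]}}

```text
time_s: 2.22
tcp_pos: [428.2, 52.2, 215.2]
orientation: [2.222, 2.221, -0.001]
ft_force: [0.5, -0.4, 0.0]
finger_gap: 93.2
grasp_force: 0.0
```

```bash
cat > m3.py <<'E'
from h import *
st=bot.get_state();M,ci=w2c('wrist',st);p,d=bot.capture('wrist');cv2.imwrite('pics/w1.png',p[:,:,::-1]);np.savez('pics/w1.npz',p=p,d=d)
print(st['tcp_pos'],st['orientation'])
P=cloud(M,ci,d)
def box(lo,hi,r):
    m=(np.hypot(P[...,0]-428,P[...,1]-53)<r)&(P[...,2]>lo)&(P[...,2]<hi);q=P[m]
    if len(q)<9: return len(q)
    b=cv2.minAreaRect(q[:,:2].astype(np.float32))
    return len(q),np.median(q[:,2]).round(1),np.round(np.array(b[0]+b[1]+(b[2],)),2)
for lo,hi,r in((94,103,40),(45,53,45),(20,28,75),(36,42,45)):print(lo,box(lo,hi,r))
E
python3 m3.py
```

```text
[428.19437158  52.18242856 215.23109971] [ 2.22194342e+00  2.22089417e+00 -1.00996064e-03]
94 (650, np.float64(99.5), array([4.2967e+02, 5.4520e+01, 1.0940e+01, 3.4920e+01, 3.3000e-01]))
45 (1557, np.float64(49.9), array([429.96,  48.15,  55.45,  39.66,  88.97]))
20 (3128, np.float64(26.0), array([427.66,  64.81, 107.8 ,  68.03,  89.58]))
36 (65, np.float64(38.9), array([429.73,  50.85,  38.7 ,  50.05,   0.51]))
```

View pics/w1.png

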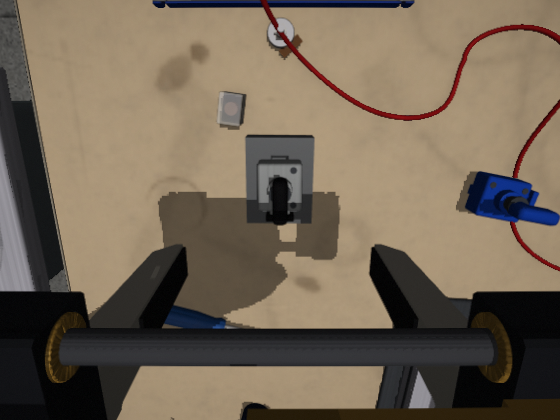

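Wrist view: the knob is at (280,195) on the clamp, nose end pointing down, and the fingertips are at (180,255) and (375,255), with nothing in the way. I'll check the wrist camera's bias against the fingers.

Run:
```python
from h import *
z=np.load('pics/w1.npz');ci=bot.camera_info('wrist');m=np.array(ci['mount'])
P=cloud(np.linalg.inv(m),ci,z['d'])
for s in(-1,1):
    k=(P[...,2]>-40)&(P[...,2]<40)&(s*P[...,1]>30)&(s*P[...,1]<80)&(abs(P[...,0])<40)
    q=P[k];print(s,len(q),np.round(np.percentile(q,[1,10,50,90,99],axis=0),1).tolist())
    for lo in range(-40,36,6):
        j=q[(q[:,2]>lo)&(q[:,2]<=lo+6)]
        if len(j)>5:print(lo,len(j),np.round(np.percentile(j[:,0],[2,50,98]),1),np.round(np.percentile(j[:,1],[2,50,98]),1))
```

```text
-1 4131 [[-5.4, -62.2, -39.6], [-0.3, -59.3, -36.0], [10.3, -49.3, -18.2], [11.1, -46.3, 8.8], [11.5, -46.0, 18.4]]
-40 604 [ 3.9 10.6 11.4] [-62.6 -52.1 -46.2]
-34 594 [-0.4 10.6 11.5] [-62.2 -50.7 -46.2]
-28 556 [-4.2 10.5 11.5] [-62.  -49.6 -46.2]
-22 480 [-4.8 10.4 11.4] [-61.5 -48.9 -46.1]
-16 424 [-5.  10.2 11.2] [-61.1 -48.7 -46.1]
-10 379 [-5.3 10.1 11.2] [-60.6 -48.7 -46. ]
-4 337 [-5.2 10.1 11. ] [-60.2 -48.3 -46. ]
2 302 [-5.2 10.  11.1] [-59.9 -48.4 -46.1]
8 265 [-5.4  9.8 11.1] [-59.3 -47.8 -46. ]
14 185 [-5.7  8.6 10.8] [-55.3 -46.5 -46.1]
1 4132 [[-5.4, 46.1, -39.6], [-0.4, 46.3, -36.1], [10.3, 49.3, -18.3], [11.0, 59.2, 8.7], [11.5, 62.4, 18.2]]
-40 610 [ 3.7 10.6 11.4] [46.2 52.  62.8]
-34 581 [-0.  10.5 11.4] [46.2 51.  62.3]
-28 568 [-4.3 10.4 11.5] [46.1 49.4 62. ]
-22 482 [-5.2 10.4 11.4] [46.1 49.1 61.3]
-16 425 [-5.  10.2 11.2] [46.1 48.9 61.2]
-10 368 [-5.1 10.1 11. ] [46.1 48.7 60.6]
-4 344 [-5.3 10.1 11. ] [46.1 48.2 60.2]
2 302 [-5.4 10.  11. ] [46.1 48.1 59.8]
8 262 [-5.9 10.  11. ] [46.1 48.  59.3]
14 188 [-5.5  8.7 11. ] [46.1 46.6 54.9]
```

Emit:
{"op": "play_rows", "data": {"moves": [[[0.0008, 0.0003, 0.05], [0, 0, 0], 1], [[0, 0, 0.05], [0, 0, 0], 1], [[0, 0, 0.04], [0, 0, 0], 0.2], [[0, 0, 0.0196], [0, 0, 0], 0], [[0, 0, 0], [0, 0, 0], -0.4], [[0, 0, 0], [0, 0, 0], -1], [[0, 0, 0], [0, 0, 0], -1], [[0, 0, 0], [0, 0, 0], -1], [[0, 0, 0], [0, 0, 0], -1]], "squeeze": 50}}

```text
time_s: 3.4
tcp_pos: [428.7, 53.2, 96.0]
orientation: [2.222, 2.221, 0.001]
ft_force: [-1.0, -0.7, -0.2]
finger_gap: 28.0
grasp_force: 0.0
```

```bash
cat > m4.py <<'E'
from h import *
import sys
n=sys.argv[1]
st=bot.get_state();p,d=bot.capture('wrist');cv2.imwrite('pics/%s.png'%n,p[:,:,::-1]);np.savez('pics/%s.npz'%n,p=p,d=d,t=st['tcp_pos'],o=st['orientation'])
print(st['time_s'],np.round(st['tcp_pos'],2),np.round(st['orientation'],4),np.round(st['ft_force'],2),np.round(st['ft_torque'],2),st['finger_gap'],st['grasp_force'])
E
python3 m4.py w2
python3 - <<'E'
from h import *
z=np.load('pics/w2.npz');ci=bot.camera_info('wrist')
P=cloud(np.linalg.inv(np.array(ci['mount'])),ci,z['d'])
for nm,y0,y1 in(('L',-30,-8),('R',8,30),('bar',-5,5)):
    k=(P[...,2]>-30)&(P[...,2]<40)&(P[...,1]>y0)&(P[...,1]<y1)&(abs(P[...,0])<40);q=P[k]
    for lo in range(-30,36,4):
        j=q[(q[:,2]>lo)&(q[:,2]<=lo+4)]
        if len(j)>5:print(nm,lo,len(j),np.round(np.percentile(j[:,0],[2,50,98]),1),np.round(np.percentile(j[:,1],[2,50,98]),1))
E
```

```text
3.4 [428.66  53.2   95.97] [2.2215e+00 2.2208e+00 8.0000e-04] [-1.02 -0.68 -0.23] [-0.04 -0.05 -0.01] 27.990843300760588 0.0
L -30 172 [-2.2 10.4 11.1] [-22.7 -16.9 -13.5]
L -26 261 [-3.1 10.4 11.3] [-29.1 -19.3 -13.6]
L -22 258 [-3.8 10.5 11.1] [-29.  -19.8 -13.5]
L -18 219 [-2.6 10.5 11.2] [-28.8 -19.5 -13.5]
L -14 204 [-3.8 10.4 11.2] [-28.5 -20.2 -13.5]
L -10 194 [-4.1 10.5 11.1] [-28.1 -19.4 -13.5]
L -6 162 [-4.6 10.4 11.2] [-28.1 -19.5 -13.5]
L -2 169 [-3.3 10.4 11.2] [-27.8 -19.2 -13.5]
L 2 151 [-4.5 10.4 11.2] [-27.6 -18.9 -13.5]
L 6 131 [-4.8 10.5 11.1] [-27.  -19.2 -13.5]
L 10 125 [-0.5 10.4 11.1] [-26.5 -18.2 -13.5]
L 14 81 [-5.2 10.4 11.2] [-23.  -16.6 -13.4]
L 18 31 [ 1.   9.1 10.6] [-19.9 -14.4 -13.4]
L 34 38 [-1.8  1.7  6.4] [-9.9 -8.7 -8.2]
R -30 173 [-1.  10.3 11.2] [13.9 17.3 22.8]
R -26 257 [-3.7 10.4 11.2] [14.  19.8 29. ]
R -22 231 [-2.6 10.5 11.1] [14.  19.9 28.9]
R -18 216 [-4.3 10.4 11.2] [14.  20.1 28.7]
R -14 214 [-3.9 10.4 11.1] [14.  19.7 28.5]
R -10 187 [-3.9 10.4 11.2] [14.  20.2 28.8]
R -6 179 [-4.7 10.5 11. ] [14.  20.  28.5]
R -2 157 [-1.3 10.5 11.2] [14.  20.4 28.4]
R 2 152 [-4.7 10.4 11.2] [14.  19.  27.9]
R 6 131 [-5.  10.4 11.1] [14.  20.  27.8]
R 10 118 [-1.7 10.4 10.9] [14.  18.1 27.4]
R 14 83 [-5.2 10.3 10.9] [14.  17.8 24.5]
R 18 33 [-1.6  9.2 10.8] [14.1 14.9 20.4]
R 22 54 [-4.1  0.9  5.8] [8.3 8.9 9.9]
R 26 6 [-3.4  4.5  5.6] [8.5 8.9 9.9]
R 34 70 [-1.5  3.5  7.6] [ 8.2  9.9 11.6]
bar -6 1396 [-15.1   2.3  17.3] [-4.   0.5  4.9]
bar -2 208 [-12.9  16.9  18.9] [-5.  -3.5  4.8]
bar 2 78 [15.4 18.3 19. ] [-4.7  0.   5. ]
bar 6 69 [16.  18.2 19. ] [-4.6  0.   4.6]
bar 34 141 [ 7.1  9.5 11.7] [-4.9  0.   4.9]
```

View pics/w2.png

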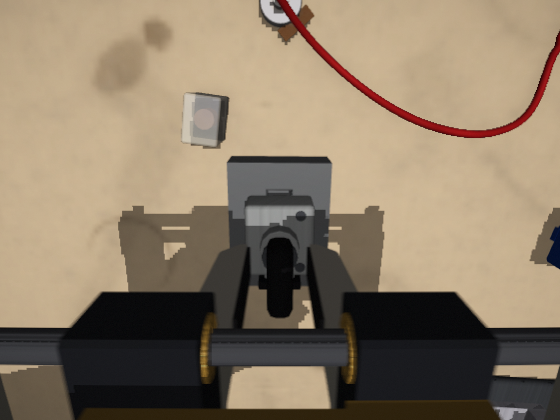

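Wrist view: the knob (280,280) stands between the fingers (245 and 315) and above the shoe; it sits about 1.8 mm towards -x of the finger centre. I'll correct that and grip.

Emit:
{"op": "play_rows", "data": {"moves": [[[-0.0024, 0, 0], [0, 0, 0], -0.5], [[0, 0, 0], [0, 0, 0], -1], [[0, 0, 0], [0, 0, 0], -1], [[0, 0, 0], [0, 0, 0], -1], [[0, 0, 0], [0, 0, 0], -1]], "squeeze": 50}}

```text
time_s: 4.08
tcp_pos: [428.5, 51.5, 95.6]
orientation: [-2.222, -2.221, 0.0]
ft_force: [0.8, 0.2, -1.4]
finger_gap: 11.8
grasp_force: 50.0
```

Emit:
{"op": "play_rows", "data": {"moves": [[[0, 0, -0.005], [0, 0, 0], -1], [[0, 0, -0.04], [0, 0, 0], -1], [[0, 0, -0.06], [0, 0, 0], -1], [[0, 0, 0], [0, 0, 0], -1]]}}

```text
time_s: 4.58
tcp_pos: [429.5, 51.5, 176.7]
orientation: [2.22, 2.218, 0.006]
ft_force: [0.8, -0.1, -3.0]
finger_gap: 11.5
grasp_force: 50.0
```

```bash
python3 m4.py w3
python3 - <<'E'
from plan import *
st=bot.get_state()
plan([((560,-60,180),-3,4,-1),((611,-149,160),-5.05,3,-1)])
E
```

```text
4.575 [429.54  51.53 176.74] [2.2204 2.2185 0.0059] [ 0.78 -0.06 -2.98] [-0.02 -0.09  0.03] 11.544624999082021 49.998677372932434
[[[-0.037,0.0437,-0.0014],[0.0009,-0.0001,0.0164],-1],[[-0.0365,0.0442,-0.0015],[0.0008,-0.0001,0.0163],-1],[[-0.0359,0.0447,-0.0015],[0.0009,-0.0001,0.0164],-1],[[-0.0353,0.0451,-0.0015],[0.0008,-0.0001,0.0163],-1],[[-0.0383,0.0247,0.0089],[0.0,-0.0,0.0152],-1],[[-0.038,0.0252,0.0088],[0.0,-0.0,0.0152],-1],[[-0.0378,0.0256,0.0089],[0.0,-0.0,0.0152],-1]]
end [ 611.   -149.02  160.02]
```

Emit:
{"op": "play_rows", "data": {"moves": [[[-0.037, 0.0437, -0.0014], [0, 0, 0.0164], -1], [[-0.0365, 0.0442, -0.0015], [0, 0, 0.0164], -1], [[-0.0359, 0.0447, -0.0015], [0, 0, 0.0164], -1], [[-0.0353, 0.0451, -0.0015], [0, 0, 0.0164], -1], [[-0.0383, 0.0247, 0.0089], [0, 0, 0.0152], -1], [[-0.038, 0.0252, 0.0088], [0, 0, 0.0152], -1], [[-0.0378, 0.0256, 0.0089], [0, 0, 0.0152], -1], [[0, 0, 0], [0, 0, 0], -1], [[0, 0, 0], [0, 0, 0], -1]]}}

```text
time_s: 5.75
tcp_pos: [609.7, -147.9, 157.3]
orientation: [-2.314, -2.121, 0.002]
ft_force: [-0.7, 0.1, -3.1]
finger_gap: 11.4
grasp_force: 50.0
```

```bash
python3 m4.py w4
cat > m5.py <<'E'
from h import *
import sys
s=sys.argv[1]
st=bot.get_state();t=np.array(st['tcp_pos']);print(st['time_s'],t.round(2),np.round(st['orientation'],4))
for n in('top','scene'):
    M,ci=w2c(n);p,d=bot.capture(n);np.savez('pics/%s_%s.npz'%(n,s),p=p,d=d);cv2.imwrite('pics/%s_%s.png'%(n,s),p[:,:,::-1]);P=cloud(M,ci,d)
    rz=P[...,2]-t[2];near=np.hypot(P[...,0]-t[0],P[...,1]-t[1])<60
    hist,e=np.histogram(rz[near],bins=np.arange(-95,20,5));print(n,list(zip(e.astype(int).tolist(),hist.tolist())))
    k=near&(rz>-52)&(rz<-42);q=P[k]  # shoe top at tcp-71+24=-47
    if len(q)>20:print('shoe top',len(q),np.median(q[:,2]),np.round(cv2.minAreaRect(q[:,:2].astype(np.float32)),2) if 0 else cv2.minAreaRect(q[:,:2].astype(np.float32)))
E
python3 m5.py a
python3 - <<'E'
import cv2,numpy as np
o=np.zeros((600,800,3),np.uint8)
w=cv2.imread('pics/w4.png');a=cv2.imread('pics/top_a.png');s=cv2.imread('pics/scene_a.png')
o[:420,:560]=w;A=cv2.resize(a[150:270,230:400],None,fx=1.4,fy=1.4);o[:A.shape[0],560:560+A.shape[1]]=A
B=s[100:270,230:390];B=cv2.resize(B,None,fx=1.5,fy=1.5);o[300:300+B.shape[0],560:800]=B
cv2.imwrite('pics/v4.png',o)
E
```

```text
5.75 [ 609.73 -147.88  157.25] [-2.3141 -2.1213  0.0024] [-0.68  0.15 -3.05] [ 0.   -0.07 -0.  ] 11.424390590531619 49.99907612800598
5.8 [ 609.87 -147.47  157.78] [-2.3137e+00 -2.1224e+00  1.6000e-03]
top [(-95, 0), (-90, 0), (-85, 0), (-80, 0), (-75, 0), (-70, 1), (-65, 3), (-60, 1), (-55, 2), (-50, 12), (-45, 0), (-40, 0), (-35, 0), (-30, 0), (-25, 0), (-20, 0), (-15, 0), (-10, 0), (-5, 0), (0, 0), (5, 0), (10, 0)]
scene [(-95, 0), (-90, 0), (-85, 3), (-80, 15), (-75, 12), (-70, 67), (-65, 83), (-60, 84), (-55, 82), (-50, 175), (-45, 33), (-40, 38), (-35, 21), (-30, 28), (-25, 15), (-20, 25), (-15, 41), (-10, 57), (-5, 61), (0, 71), (5, 59), (10, 58)]
shoe top 226 110.44232541288773 ((608.2598876953125, -151.3292236328125), (56.46685028076172, 40.808837890625), 84.21958923339844)
```

View pics/v4.png

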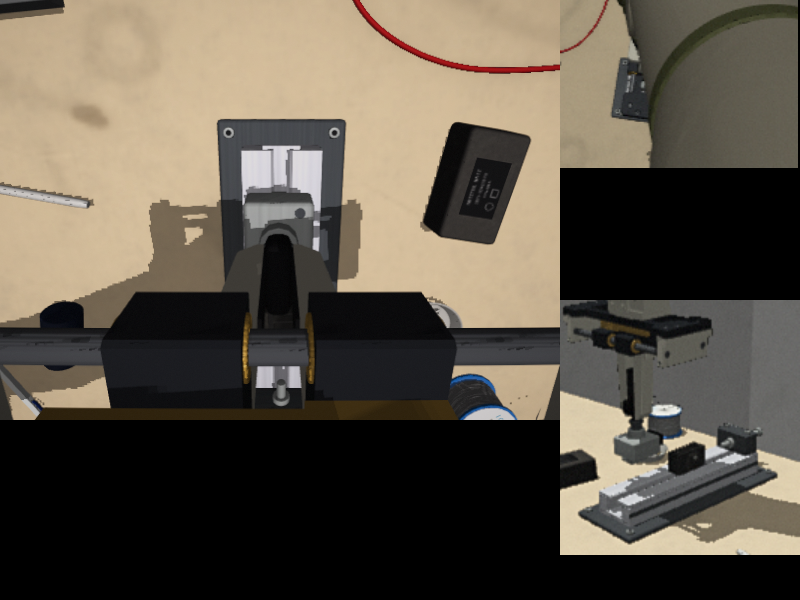

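Wrist view: the clamp is gripped, with the slot (about x=281) and rail running up behind it and the base-plate screws at (228,132) and (334,132). Scene view: the clamp is held upright above the rail's open end. Next I'll turn a quarter turn in the air to find the true offset between the tool axis and the bolt axis.

Emit:
{"op": "play_rows", "data": {"moves": [[[0, 0, 0], [0, 0, 0.2222], -1], [[0, 0, 0], [0, 0, 0.2222], -1], [[0, 0, 0], [0, 0, 0.2222], -1], [[0, 0, 0], [0, 0, 0.2222], -1], [[0, 0, 0], [0, 0, 0.2222], -1], [[0, 0, 0], [0, 0, 0.2222], -1], [[0, 0, 0], [0, 0, 0.2222], -1], [[0, 0, 0], [0, 0, 0.2222], -1], [[0, 0, 0], [0, 0, 0.2224], -1], [[0, 0, 0], [0, 0, 0], -1]]}}

```text
time_s: 7.15
tcp_pos: [610.7, -147.5, 159.0]
orientation: [3.139, -0.133, 0.0]
ft_force: [1.0, 0.0, -2.5]
finger_gap: 11.5
grasp_force: 50.0
```

```bash
python3 m4.py w5;python3 m5.py b
python3 - <<'E'
from h import *
ci=bot.camera_info('wrist')
a=np.deg2rad(-95.05);x=np.array([np.cos(a),np.sin(a)]);y=np.array([-x[1],x[0]]);o=np.array([603.5,-224.4])
for n in('w4','w5'):
    z=np.load('pics/%s.npz'%n);st={'tcp_pos':z['t'],'orientation':z['o']};M,_=w2c('wrist',st);P=cloud(M,ci,z['d'])
    L=np.stack([(P[...,:2]-o)@x,(P[...,:2]-o)@y],-1);L[(P[...,2]>60)]=np.nan
    print(n,'bench z',np.nanmedian(P[(abs(P[...,2])<6)]))
    for nm,lo,hi in(('rail',34,45),('base',4,13)):
        m=(P[...,2]>lo)&(P[...,2]<hi)&(abs(L[...,0])<150)&(abs(L[...,1])<60);q=L[m]
        print(nm,len(q),np.median(P[m][:,2]),np.round(np.percentile(q,[.5,50,99.5],axis=0),1).tolist())
        for x0 in range(-140,140,20):
            k=q[(q[:,0]>x0)&(q[:,0]<x0+20)]
            if len(k)>40:print('  ',x0,len(k),np.round(np.percentile(k[:,1],[1,99]),1))
E
```

```text
7.15 [ 610.69 -147.5   159.04] [ 3.1386e+00 -1.3320e-01  1.0000e-04] [ 0.98  0.02 -2.53] [ 0.06 -0.04  0.02] 11.547824420218543 50.000213384628296
7.2 [ 610.68 -147.68  158.98] [ 3.1388 -0.1293 -0.    ]
top [(-95, 0), (-90, 0), (-85, 0), (-80, 0), (-75, 0), (-70, 0), (-65, 0), (-60, 0), (-55, 0), (-50, 0), (-45, 0), (-40, 0), (-35, 0), (-30, 0), (-25, 0), (-20, 0), (-15, 0), (-10, 0), (-5, 0), (0, 0), (5, 0), (10, 0)]
scene [(-95, 0), (-90, 0), (-85, 7), (-80, 8), (-75, 16), (-70, 47), (-65, 69), (-60, 82), (-55, 107), (-50, 159), (-45, 30), (-40, 39), (-35, 21), (-30, 28), (-25, 16), (-20, 32), (-15, 48), (-10, 59), (-5, 64), (0, 74), (5, 56), (10, 67)]
shoe top 231 111.18607164349095 ((604.06591796875, -147.27157592773438), (41.522300720214844, 54.179107666015625), 86.96404266357422)
w4 bench z 1.972773617730013
rail 4027 39.86186678948752 [[-117.8, -29.6], [-95.0, 7.2], [98.1, 30.0]]
   -120 1599 [-29.1  29.5]
   -100 1265 [-29.4  29.7]
   -80 195 [-29.5  30. ]
   -60 165 [-29.5  30.1]
   60 163 [-20.1  16.5]
   80 627 [-21.3  17.7]
base 8303 9.909614279419372 [[-137.2, -51.4], [-
[... 348 characters left out ...]
28.5  31.2]
   -100 801 [ 9.1 31.2]
   -80 786 [ 9.3 31.3]
   -60 1255 [-28.   31.2]
   -40 1639 [-28.3  31.2]
   -20 1292 [-28.4  31.2]
   0 966 [-28.4  31.3]
   20 974 [-28.3  31.4]
   40 1396 [-28.1  31.4]
   60 1605 [-28.2  31.4]
   80 1451 [-28.1  31.6]
   100 145 [29.2 31.8]
base 12752 9.910277305698969 [[-138.1, -49.8], [-10.6, 38.2], [137.1, 53.4]]
   -140 2135 [-48.3  52.7]
   -120 817 [-48.8  53.2]
   -100 704 [31.1 53.2]
   -80 703 [31.1 53.1]
   -60 744 [-48.3  52.8]
   -40 864 [-49.   52.8]
   -20 876 [-49.8  52.9]
   0 880 [-50.  53.]
   20 880 [-49.8  53.1]
   40 884 [-49.9  53.2]
   60 877 [-49.8  53.4]
   80 871 [-49.7  53.5]
   100 849 [-48.8  53.6]
   120 662 [-48.8  53.8]
```

View pics/w5.png

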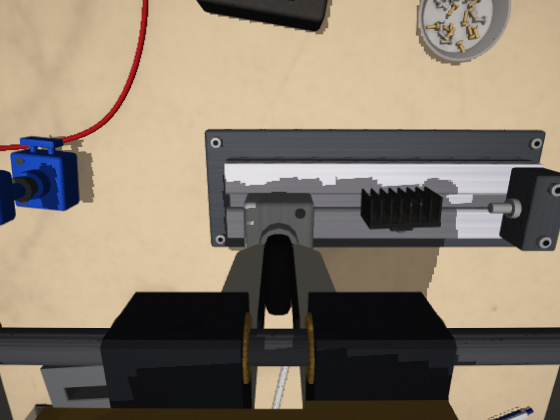

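Wrist view after the turn: the base screws are at about (215,143), (220,240), (537,143) and (546,243), the heatsink is at (400,207) and the screw tip at about (490,208). I'll use the screws as landmarks in both yaw views.

```bash
cat > m6.py <<'E'
from h import *
from scipy.optimize import least_squares
ci=bot.camera_info('wrist')
def spot(g,uv,r=9):
    u,v=uv;w=g[v-r:v+r+1,u-r:u+r+1].astype(float);w=np.clip(w-np.percentile(w,70),0,None)
    yy,xx=np.mgrid[-r:r+1,-r:r+1];return [u+(w*xx).sum()/w.sum(),v+(w*yy).sum()/w.sum()]
D={}
for n,pts in(('w4',{'A':(228,132),'B':(334,132)}),('w5',{'B':(215,143),'A':(220,240),'D':(537,143),'C':(546,243)})):
    z=np.load('pics/%s.npz'%n);g=cv2.cvtColor(z['p'],cv2.COLOR_RGB2GRAY)
    D[n]=(z['t'],z['o'],{k:spot(g,v) for k,v in pts.items()});print(n,{k:np.round(v,1).tolist() for k,v in D[n][2].items()})
# unknown: mount correction (rot 3, trans 2 ; tz from depth -2), screw xy
m0=np.array(ci['mount'])
def proj(b,n,k,S):
    t,o,_=D[n];T=np.eye(4);T[:3,:3]=R.from_rotvec(o).as_matrix();T[:3,3]=t
    m=m0.copy();m[:3,3]+=[b[0],b[1],b[2]]
    C=T@m;return project(np.linalg.inv(C),ci,[S[0],S[1],8.])[0]
def pts(n,zp):
    t,o,dd=D[n];M,_=w2c('wrist',{'tcp_pos':t,'orientation':o});return {k:onplane(M,ci,[v],zp)[0,:2].round(2) for k,v in dd.items()}
P4,P5=pts('w4',10),pts('w5',10);print(P4,P5)
# bias solve b in tool frame at this depth: meas = true + R b
r4,r5=[R.from_rotvec(D[n][1]).as_matrix()[:2,:2] for n in('w4','w5')]
A=[];y=[]
for k in'AB':A.append(r4-r5);y.append(P4[k]-P5[k])
b=np.linalg.lstsq(np.vstack(A),np.hstack(y),rcond=None)[0];print('bias tool xy',b,'res',np.vstack(A)@b-np.hstack(y))
T={k:P5[k]-r5@b for k in P5};c=sum(T.values())/4;print(T,'centre',c)
e=(T['D']+T['C']-T['A']-T['B'])/2;print('heading',np.degrees(np.arctan2(e[1],e[0])),'len',np.hypot(*e),'wid',np.hypot(*(T['B']-T['A'])))
E
python3 m6.py
```

```text
w4 {'A': [228.2, 131.9], 'B': [333.9, 131.8]}
w5 {'B': [215.1, 142.1], 'A': [219.1, 245.9], 'D': [543.3, 144.7], 'C': [546.1, 248.0]}
{'A': array([572.37, -93.21]), 'B': array([ 656.98, -100.53])} {'B': array([657.75, -98.59]), 'A': array([566.4 , -89.68]), 'D': array([ 633.2 , -367.08]), 'C': array([ 539.09, -381.75])}
bias tool xy [-2.66628032  0.16165764] res [-3.37   0.795  3.37  -0.795]
{'B': array([660.42039157, -98.65475167]), 'A': array([569.07039157, -89.74475167]), 'D': array([ 635.87039157, -367.14475167]), 'C': array([ 541.76039157, -381.81475167])} centre [ 601.78039157 -234.33975167]
heading -95.28565211671217 len 281.47689656524216 wid 91.7834985168903
```

```bash
sed -i 's/r=9/r=5/' m6.py; python3 m6.py
python3 - <<'E'
import cv2,numpy as np
w=cv2.imread('pics/w5.png');v=cv2.imread('pics/w4.png')
f=lambda i,u,v_:cv2.resize(i[v_-12:v_+13,u-12:u+13],(260,260),interpolation=0)
o=np.vstack([np.hstack([f(w,215,143),f(w,220,240),f(w,537,143)]),np.hstack([f(w,546,243),f(v,228,132),f(v,334,132)])])
cv2.imwrite('pics/scr.png',o)
E
```

```text
w4 {'A': [228.5, 130.6], 'B': [333.5, 130.5]}
w5 {'B': [215.1, 140.9], 'A': [219.4, 238.0], 'D': [534.9, 143.0], 'C': [545.1, 241.3]}
{'A': array([572.75, -92.22]), 'B': array([656.68, -99.42])} {'B': array([658.7 , -98.71]), 'A': array([573.92, -90.92]), 'D': array([ 635.19, -359.92]), 'C': array([ 545.75, -379.96])}
bias tool xy [ 0.18263471 -1.32190616] res [-0.425  0.295  0.425 -0.295]
{'B': array([ 658.40605883, -100.01168732]), 'A': array([573.62605883, -92.22168732]), 'D': array([ 634.89605883, -361.22168732]), 'C': array([ 545.45605883, -381.26168732])} centre [ 603.09605883 -233.67918732]
heading -95.36553398314265 len 276.3357943245862 wid 85.13713936937283
```

View pics/scr.png

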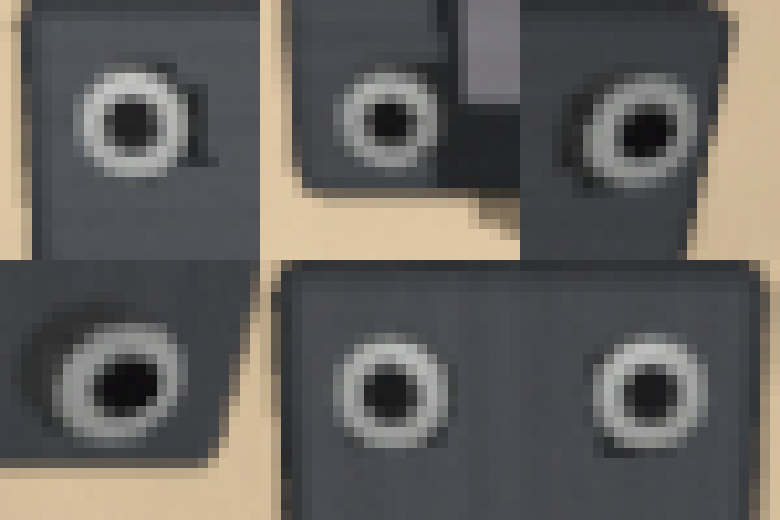

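Ring centres read from the crops: w5 B (215.2,142.2), A (220.0,239.0), D (535.9,143.0), with C belonging to the stop block; w4 A (228.0,132.0), B (334.0,132.0).

```bash
cat > m7.py <<'E'
from h import *
ci=bot.camera_info('wrist')
D={'w4':{'A':(228,132),'B':(334,132)},'w5':{'B':(215.2,142.2),'A':(220,239),'D':(535.9,143)}}
P={};r={}
for n in D:
    z=np.load('pics/%s.npz'%n);st={'tcp_pos':z['t'],'orientation':z['o']};M,_=w2c('wrist',st);r[n]=R.from_rotvec(z['o']).as_matrix()[:2,:2]
    P[n]={k:onplane(M,ci,[v],10)[0,:2] for k,v in D[n].items()};print(n,st['tcp_pos'],{k:v.round(2).tolist() for k,v in P[n].items()})
A=[r['w4']-r['w5']]*2;y=[P['w4'][k]-P['w5'][k] for k in'AB']
b=np.linalg.lstsq(np.vstack(A),np.hstack(y),rcond=None)[0];print('bias tool xy',b,'res',np.vstack(A)@b-np.hstack(y))
T={k:P['w5'][k]-r['w5']@b for k in'ABD'};T4={k:P['w4'][k]-r['w4']@b for k in'AB'}
e=T['D']-T['B'];hd=np.arctan2(e[1],e[0]);print('heading DB',np.degrees(hd),np.hypot(*e))
e2=T['B']-T['A'];print('heading AB-90',np.degrees(np.arctan2(e2[1],e2[0]))-90,np.hypot(*e2)); e3=T4['B']-T4['A'];print(np.degrees(np.arctan2(e3[1],e3[0]))-90,np.hypot(*e3))
mid=((T['A']+T['B'])/2+(T4['A']+T4['B'])/2)/2
x=np.array([np.cos(hd),np.sin(hd)])
c=(T['A']+T['D'])/2;print('centre',c, 'end mid',mid,'lateral of old centre vs new', np.dot(np.array([603.5,-224.4])-mid,[-x[1],x[0]]))
print('target x=-75:',mid+x*(np.hypot(*e)/2-75))
E
python3 m7.py
```

```text
w4 [ 609.72586294 -147.88118299  157.25246421] {'A': [572.22, -93.3], 'B': [657.04, -100.67]}
w5 [ 610.68994376 -147.50041672  159.03981164] {'B': [657.69, -98.64], 'A': [572.91, -91.35], 'D': [635.11, -360.75]}
bias tool xy [-0.77063094 -1.27008273] res [ 0.020202   -0.03942903 -0.020202    0.03942903]
heading DB -94.92361610881791 263.08329795422947
heading AB-90 -94.91460333006559 85.09402894693955
-94.96514646376927 85.14107337242184
centre [ 604.66871506 -227.38236512] end mid [615.95861756 -96.32610423] lateral of old centre vs new -1.420371711804155
target x=-75: [ 611.10578418 -152.65911478]
```

Run:
```python
from h import *
f=np.array([.705,-.709]);nn=np.array([.709,.705])
t={'a':np.array([609.87,-147.47,157.78]),'b':np.array([610.68,-147.68,158.98])}
M,ci=w2c('scene')
for s in'ab':
    P=cloud(M,ci,np.load('pics/scene_%s.npz'%s)['d']);Q=P-t[s]
    al=Q[...,:2]@f;la=Q[...,:2]@nn
    for lo in range(-46,-22,3):
        k=(Q[...,2]>lo)&(Q[...,2]<=lo+3)&(abs(la)<14)&(abs(al)<25);
        if k.sum()<4: continue
        c=(la[k].min()+la[k].max())/2;kk=k&(abs(la-c)<4)
        print(s,lo,k.sum(),'lat %.1f..%.1f'%(la[k].min(),la[k].max()),'along',np.round(np.median(al[kk]),2),kk.sum(),np.round(al[kk].std(),2))
```

```text
a -46 18 lat -11.1..10.9 along -10.59 5 1.45
a -43 22 lat -9.5..10.8 along -10.49 8 1.73
a -40 23 lat -9.6..10.7 along -11.16 5 3.06
a -37 20 lat -9.7..8.8 along -6.74 13 2.07
a -34 10 lat -6.1..6.8 along -8.11 5 1.14
a -31 10 lat -6.1..6.8 along -5.67 5 1.32
a -28 24 lat -8.1..8.5 along -8.28 9 2.7
a -25 6 lat -0.7..6.6 along -5.29 6 2.58
b -46 21 lat -13.3..10.4 along -9.72 6 2.15
b -43 17 lat -10.0..10.3 along -8.79 6 0.6
b -40 30 lat -10.2..10.3 along -7.95 10 2.07
b -37 15 lat -8.3..8.3 along -4.12 6 1.4
b -34 11 lat -6.6..6.4 along -5.03 6 1.44
b -31 9 lat -6.6..8.1 along -5.2 6 1.07
b -28 23 lat -8.6..8.0 along -6.6 7 1.37
b -25 6 lat -5.0..-1.2 along -3.5 6 2.24
```

Run:
```python
from plan import *
plan([((611.0,-153.7,150),-4.93,9,-1)])
```

```text
[[[0.0001,0.0008,0.0013],[-0.0,-0.0,-0.2218],-1],[[-0.0,0.0008,0.0014],[0.0,-0.0,-0.2219],-1],[[-0.0002,0.0008,0.0013],[0.0,-0.0001,-0.2218],-1],[[-0.0003,0.0008,0.0013],[0.0,0.0,-0.2218],-1],[[-0.0005,0.0007,0.0013],[-0.0,-0.0,-0.2218],-1],[[-0.0005,0.0006,0.0014],[0.0,-0.0,-0.2219],-1],[[-0.0007,0.0005,0.0013],[0.0,-0.0,-0.2218],-1],[[-0.0007,0.0004,0.0013],[0.0,-0.0001,-0.2218],-1],[[-0.0008,0.0003,0.0014],[0.0,0.0,-0.2219],-1]]
end [ 611.03 -153.7   149.97]
```

Emit:
{"op": "play_rows", "data": {"moves": [[[0.0001, 0.0008, 0.0013], [0, 0, -0.2218], -1], [[0, 0.0008, 0.0014], [0, 0, -0.2219], -1], [[-0.0002, 0.0008, 0.0013], [0, 0, -0.2218], -1], [[-0.0003, 0.0008, 0.0013], [0, 0, -0.2218], -1], [[-0.0005, 0.0007, 0.0013], [0, 0, -0.2218], -1], [[-0.0005, 0.0006, 0.0014], [0, 0, -0.2219], -1], [[-0.0007, 0.0005, 0.0013], [0, 0, -0.2218], -1], [[-0.0007, 0.0004, 0.0013], [0, 0, -0.2218], -1], [[-0.0008, 0.0003, 0.0014], [0, 0, -0.2219], -1], [[0, 0, 0], [0, 0, 0], -1]]}}

```text
time_s: 8.55
tcp_pos: [610.8, -154.8, 149.8]
orientation: [-2.319, -2.119, -0.0]
ft_force: [0.8, 0.3, -3.2]
finger_gap: 11.8
grasp_force: 50.0
```

Emit:
{"op": "play_rows", "data": {"moves": [[[0, 0, 0.012], [0, 0, 0], -1], [[0, 0, 0.012], [0, 0, 0], -1], [[0, 0, 0.01], [0, 0, 0], -1], [[0, 0, 0], [0, 0, 0], -1], [[0, 0, 0], [0, 0, 0], -1], [[0, 0, 0], [0, 0, 0], -1]]}}

```text
time_s: 9.3
tcp_pos: [611.2, -154.2, 124.6]
orientation: [2.319, 2.119, 0.0]
ft_force: [-0.1, -1.0, -2.3]
finger_gap: 11.4
grasp_force: 50.0
```

```bash
python3 m4.py w6
python3 - <<'E'
from h import *
o=np.array([615.96,-96.33]);a=np.deg2rad(-94.93);x=np.array([np.cos(a),np.sin(a)])
z=np.load('pics/w6.npz');t=z['t'];print('lateral',(t[:2]-o)@[-x[1],x[0]],'long',(t[:2]-o)@x-131.3)
m=R.from_rotvec(z['o']).as_matrix();print('tool y heading',np.degrees(np.arctan2(m[1,1],m[0,1])),'z axis',m[:,2].round(4))
E
```

```text
9.3 [ 611.2  -154.2   124.63] [2.3192e+00 2.1186e+00 4.0000e-04] [-0.12 -0.99 -2.3 ] [-0.01 -0.03  0.02] 11.400516392608433 49.99893844127655
lateral 0.22649348582594858 long -73.2327094477724
tool y heading -5.174402018972998 z axis [ 4.e-04 -1.e-04 -1.e+00]
```

View pics/w6.png

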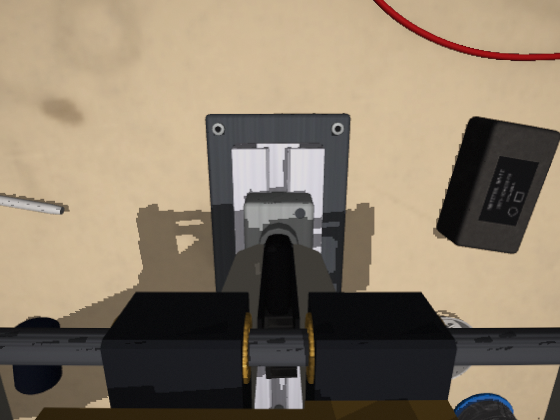

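Wrist view: the slot (columns 268–290) is centred on the shoe (244–313), so the clamp is lined up for the drop.

Emit:
{"op": "play_rows", "data": {"moves": [[[0, -0.0003, 0.003], [0, 0, 0], -1], [[0, 0, 0.003], [0, 0, 0], -1], [[0, 0, 0.003], [0, 0, 0], -1], [[0, 0, 0.003], [0, 0, 0], -1]]}}

```text
time_s: 9.85
tcp_pos: [610.8, -154.2, 115.2]
orientation: [-2.319, -2.119, 0.0]
ft_force: [-0.1, -0.9, -2.8]
finger_gap: 11.7
grasp_force: 50.0
```

Emit:
{"op": "play_rows", "data": {"moves": [[[0, 0, 0.002], [0, 0, 0], -1], [[0, 0, 0.002], [0, 0, 0], -1], [[0, 0, 0], [0, 0, 0], -1]]}}

```text
time_s: 10.22
tcp_pos: [610.7, -154.2, 112.2]
orientation: [-2.319, -2.119, 0.0]
ft_force: [-0.7, 0.1, -2.8]
finger_gap: 11.7
grasp_force: 50.0
```

Emit:
{"op": "play_rows", "data": {"moves": [[[0, 0, 0.0014], [0, 0, 0], -1], [[0, 0, 0.0014], [0, 0, 0], -1], [[0, 0, 0], [0, 0, 0], -1]]}}

```text
time_s: 10.6
tcp_pos: [610.7, -154.2, 110.2]
orientation: [-2.319, -2.119, 0.0]
ft_force: [-0.3, 0.6, -3.0]
finger_gap: 11.8
grasp_force: 50.0
```

Emit:
{"op": "play_rows", "data": {"moves": [[[0, 0, 0.0008], [0, 0, 0], -1], [[0, 0, 0], [0, 0, 0], -1]]}}

```text
time_s: 10.85
tcp_pos: [610.8, -154.2, 109.7]
orientation: [2.319, 2.119, 0.0]
ft_force: [0.0, -0.9, -2.3]
finger_gap: 11.3
grasp_force: 50.0
```

Emit:
{"op": "play_rows", "data": {"moves": [[[0, 0, 0.0007], [0, 0, 0], -1], [[0, 0, 0], [0, 0, 0], -1]]}}

```text
time_s: 11.1
tcp_pos: [611.0, -154.2, 109.5]
orientation: [2.319, 2.119, 0.0]
ft_force: [-0.9, 0.4, 3.7]
finger_gap: 11.8
grasp_force: 50.0
```

Emit:
{"op": "play_rows", "data": {"moves": [[[0, 0, 0.0007], [0, 0, 0], -1], [[0, 0, 0], [0, 0, 0], -1]]}}

```text
time_s: 11.35
tcp_pos: [611.1, -154.2, 109.3]
orientation: [2.319, 2.119, 0.0]
ft_force: [-1.5, 0.1, 6.5]
finger_gap: 11.5
grasp_force: 50.0
```

Emit:
{"op": "play_rows", "data": {"moves": [[[0, 0, -0.0005], [0, 0, 0], -1], [[-0.004, 0, 0], [0, 0, 0], -1], [[-0.005, 0, 0], [0, 0, 0], -1], [[-0.005, 0, 0], [0, 0, 0], -1], [[-0.005, 0, 0], [0, 0, 0], -1], [[0, 0, 0], [0, 0, 0], -1]]}}

```text
time_s: 12.1
tcp_pos: [610.6, -167.5, 109.6]
orientation: [2.318, 2.119, 0.004]
ft_force: [0.6, 2.5, 4.8]
finger_gap: 11.7
grasp_force: 50.0
```

```bash
cat > fr.py <<'E'
from h import *
o=np.array([615.96,-96.33]);a=np.deg2rad(-94.93);x=np.array([np.cos(a),np.sin(a)]);y=np.array([-x[1],x[0]])
st=bot.get_state();t=np.array(st['tcp_pos'][:2]);f=np.array(st['ft_force']);m=R.from_rotvec(st['orientation']).as_matrix()
print('t %.2f rail x %.2f y %.2f z %.2f  F rail x %.2f y %.2f z %.2f'%(st['time_s'],(t-o)@x-131.3,(t-o)@y,st['tcp_pos'][2],f[:2]@x,f[:2]@y,f[2]),'T',np.round(st['ft_torque'],2),'hd %.2f'%np.degrees(np.arctan2(m[1,1],m[0,1])))
E
python3 fr.py
```

```text
t 12.10 rail x -59.97 y 0.76 z 109.56  F rail x -2.57 y 0.35 z 4.84 T [ 0.67 -0.21 -0.01] hd -5.14
```

Emit:
{"op": "play_rows", "data": {"moves": [[[0, 0, -0.0006], [0, 0, 0], -1], [[-0.005, 0, 0], [0, 0, 0], -1], [[-0.005, 0, 0], [0, 0, 0], -1], [[-0.005, 0, 0], [0, 0, 0], -1], [[-0.005, 0, 0], [0, 0, 0], -1], [[-0.005, 0, 0], [0, 0, 0], -1], [[0, 0, 0], [0, 0, 0], -1]]}}

```text
time_s: 12.98
tcp_pos: [607.8, -187.3, 109.5]
orientation: [-2.32, -2.119, -0.0]
ft_force: [0.4, 4.1, 4.9]
finger_gap: 11.5
grasp_force: 50.0
```

```bash
python3 fr.py
```

```text
t 12.97 rail x -39.98 y -0.29 z 109.52  F rail x -4.11 y 0.02 z 4.87 T [ 0.99 -0.21  0.  ] hd -5.19
```

Emit:
{"op": "play_rows", "data": {"moves": [[[0, 0, -0.0008], [0, 0, 0], -1], [[0, 0, 0], [0, 0, 0], -1]]}}

```text
time_s: 13.22
tcp_pos: [607.3, -187.9, 109.6]
orientation: [-2.32, -2.118, 0.002]
ft_force: [0.6, 1.0, 0.4]
finger_gap: 11.4
grasp_force: 50.0
```

```bash
python3 fr.py; python3 m5.py c|grep shoe;python3 m4.py w7
python3 - <<'E'
from h import *
M,ci=w2c('scene');P=cloud(M,ci,np.load('pics/scene_c.npz')['d']);o=np.array([603.5,-224.4]);a=np.deg2rad(-95.05);x=np.array([np.cos(a),np.sin(a)]);y=np.array([-x[1],x[0]])
L=np.stack([(P[...,:2]-o)@x,(P[...,:2]-o)@y],-1)
m=(P[...,2]>62)&(P[...,2]<75)&(L[...,0]>-40)&(L[...,0]<92)&(abs(L[...,1])<34);print('hs x',np.percentile(L[m][:,0],[1,50,99]).round(1))
m=(P[...,2]>56)&(P[...,2]<68)&(L[...,0]>-80)&(L[...,0]<-20)&(abs(L[...,1])<24);print('shoe top z',np.histogram(P[m][:,2],bins=np.arange(56,69)))
E
```

```text
t 13.22 rail x -39.30 y -0.79 z 109.61  F rail x -1.02 y 0.52 z 0.38 T [ 0.22 -0.24 -0.05] hd -5.21
shoe top 59 62.19668203213075 ((589.7900390625, -189.72647094726562), (45.98628234863281, 8.9140625), 86.13449096679688)
shoe top 321 62.26235858103439 ((605.3206787109375, -205.2264404296875), (84.31156921386719, 42.34950256347656), 84.87261962890625)
13.325 [ 607.27 -187.84  109.64] [-2.3198e+00 -2.1181e+00  1.9000e-03] [ 0.36 -0.32 -1.75] [ 0.   -0.17 -0.03] 11.194001742810439 49.99944448471069
hs x [-39.4   9.7  45.4]
shoe top z (array([15, 10, 15, 15, 14, 34, 63, 22,  5,  5,  3, 10]), array([56, 57, 58, 59, 60, 61, 62, 63, 64, 65, 66, 67, 68]))
```

Emit:
{"op": "play_rows", "data": {"moves": [[[-0.005, 0, 0], [0, 0, 0], -1], [[-0.006, 0, 0], [0, 0, 0], -1], [[-0.006, 0, 0], [0, 0, 0], -1], [[-0.006, 0, 0], [0, 0, 0], -1], [[-0.004, 0, 0], [0, 0, 0], -1], [[-0.003, 0, 0], [0, 0, 0], -1], [[0, 0, 0], [0, 0, 0], -1]]}}

```text
time_s: 14.25
tcp_pos: [605.7, -209.8, 110.0]
orientation: [2.32, 2.119, -0.0]
ft_force: [-0.1, 0.6, -3.1]
finger_gap: 11.4
grasp_force: 50.0
```

```bash
python3 fr.py; python3 m5.py d|grep shoe
python3 - <<'E'
from h import *
import cv2
s=cv2.imread('pics/scene_d.png')[165:265,235:385];cv2.imwrite('pics/sd.png',cv2.resize(s,None,fx=5,fy=5,interpolation=2))
M,ci=w2c('scene');P=cloud(M,ci,np.load('pics/scene_d.npz')['d']);o=np.array([603.5,-224.4]);a=np.deg2rad(-95.05);x=np.array([np.cos(a),np.sin(a)]);y=np.array([-x[1],x[0]])
L=np.stack([(P[...,:2]-o)@x,(P[...,:2]-o)@y],-1)
m=(P[...,2]>64)&(P[...,2]<72)&(L[...,0]>0)&(L[...,0]<92)&(abs(L[...,1])<20);print('hs x',np.percentile(L[m][:,0],[1,50,99]).round(1))
E
```

```text
t 14.25 rail x -17.41 y -0.43 z 110.03  F rail x -0.54 y -0.17 z -3.08 T [-0.03 -0.1  -0.  ] hd -5.19
shoe top 77 62.351281631181564 ((590.0985107421875, -231.0711669921875), (15.220293998718262, 76.4500503540039), 2.8846471309661865)
shoe top 312 62.71963305686279 ((602.0491333007812, -226.1858367919922), (83.69705200195312, 40.930503845214844), 82.8105697631836)
hs x [17.3 40.3 67. ]
```

View pics/sd.png

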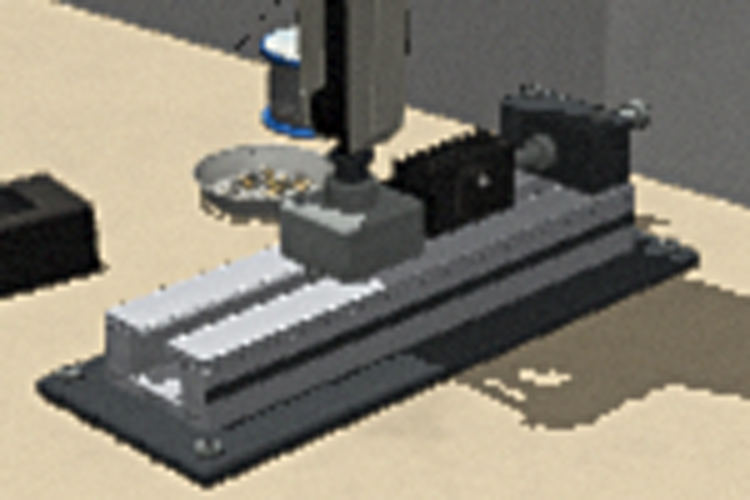

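Scene view: the clamp shoe is flat on the rail behind the heatsink (450,180), with a gap left to the screw at (540,150).

Emit:
{"op": "play_rows", "data": {"moves": [[[-0.002, 0, 0.0001], [0, 0, 0], -1], [[-0.002, 0, 0.0001], [0, 0, 0], -1], [[-0.002, 0, 0.0001], [0, 0, 0], -1], [[-0.002, 0, 0], [0, 0, 0], -1], [[0, 0, 0], [0, 0, 0], -1]]}}

```text
time_s: 14.98
tcp_pos: [605.2, -215.7, 109.8]
orientation: [2.32, 2.119, -0.0]
ft_force: [0.3, 0.5, -2.5]
finger_gap: 11.7
grasp_force: 50.0
```

```bash
python3 fr.py
```

```text
t 14.97 rail x -11.44 y -0.46 z 109.78  F rail x -0.50 y 0.21 z -2.52 T [ 0.02 -0.1   0.  ] hd -5.18
```

Emit:
{"op": "play_rows", "data": {"moves": [[[-0.0008, 0, 0], [0, 0, 0], -1], [[-0.0008, 0, 0], [0, 0, 0], -1], [[-0.0008, 0, 0], [0, 0, 0], -1]]}}

```text
time_s: 15.35
tcp_pos: [605.0, -217.3, 109.8]
orientation: [-2.319, -2.119, 0.0]
ft_force: [0.3, 0.5, -2.1]
finger_gap: 11.6
grasp_force: 50.0
```

Emit:
{"op": "play_rows", "data": {"moves": [[[-0.0006, 0, 0], [0, 0, 0], -1], [[-0.0006, 0, 0], [0, 0, 0], -1]]}}

```text
time_s: 15.6
tcp_pos: [605.0, -218.2, 109.8]
orientation: [-2.319, -2.119, 0.0]
ft_force: [-0.4, 0.1, -2.8]
finger_gap: 11.7
grasp_force: 50.0
```

Emit:
{"op": "play_rows", "data": {"moves": [[[-0.0005, 0, 0], [0, 0, 0], -1], [[-0.0005, 0, 0], [0, 0, 0], -1]]}}

```text
time_s: 15.85
tcp_pos: [604.9, -218.9, 109.8]
orientation: [-2.319, -2.119, 0.0]
ft_force: [-0.2, 1.0, -2.6]
finger_gap: 11.4
grasp_force: 50.0
```

Emit:
{"op": "play_rows", "data": {"moves": [[[-0.0005, 0, 0], [0, 0, 0], -1], [[-0.0004, 0, 0], [0, 0, 0], -1]]}}

```text
time_s: 16.1
tcp_pos: [604.9, -219.6, 109.8]
orientation: [-2.319, -2.119, 0.0]
ft_force: [0.9, 0.3, -2.4]
finger_gap: 11.5
grasp_force: 50.0
```

Emit:
{"op": "play_rows", "data": {"moves": [[[-0.0005, 0, 0], [0, 0, 0], -1], [[-0.0004, 0, 0], [0, 0, 0], -1]]}}

```text
time_s: 16.35
tcp_pos: [604.8, -220.2, 109.8]
orientation: [-2.319, -2.119, 0.0]
ft_force: [0.1, 0.6, -2.9]
finger_gap: 12.1
grasp_force: 50.0
```

Emit:
{"op": "play_rows", "data": {"moves": [[[-0.0005, 0, 0], [0, 0, 0], -1], [[-0.0004, 0, 0], [0, 0, 0], -1]]}}

```text
time_s: 16.6
tcp_pos: [604.8, -220.9, 109.8]
orientation: [2.319, 2.119, 0.0]
ft_force: [0.3, 0.4, -2.6]
finger_gap: 11.5
grasp_force: 50.0
```

Emit:
{"op": "play_rows", "data": {"moves": [[[-0.0005, 0, 0], [0, 0, 0], -1], [[-0.0005, 0, 0], [0, 0, 0], -1]]}}

```text
time_s: 16.85
tcp_pos: [604.7, -221.6, 109.8]
orientation: [-2.319, -2.119, -0.0]
ft_force: [-0.3, 1.6, -2.4]
finger_gap: 11.9
grasp_force: 50.0
```

Emit:
{"op": "play_rows", "data": {"moves": [[[-0.0005, 0, 0], [0, 0, 0], -1], [[-0.0005, 0, 0], [0, 0, 0], -1]]}}

```text
time_s: 17.1
tcp_pos: [604.7, -222.0, 109.8]
orientation: [-2.319, -2.119, -0.0]
ft_force: [0.2, 3.5, -1.6]
finger_gap: 11.9
grasp_force: 50.0
```

```bash
python3 fr.py; python3 m5.py e >/dev/null
python3 - <<'E'
from h import *
o=np.array([603.5,-224.4]);a=np.deg2rad(-95.05);x=np.array([np.cos(a),np.sin(a)]);y=np.array([-x[1],x[0]])
M,ci=w2c('scene');P=cloud(M,ci,np.load('pics/scene_e.npz')['d'])
L=np.stack([(P[...,:2]-o)@x,(P[...,:2]-o)@y],-1)
m=(P[...,2]>64)&(P[...,2]<72)&(L[...,0]>0)&(L[...,0]<92)&(abs(L[...,1])<20);print('hs x',np.percentile(L[m][:,0],[1,50,99]).round(1))
m=(P[...,2]>46)&(P[...,2]<59)&(L[...,0]>70)&(L[...,0]<95)&(abs(L[...,1])<8);print('screw x',np.percentile(L[m][:,0],[0,2,10]).round(1),m.sum())
E
```

```text
t 17.10 rail x -5.15 y -0.44 z 109.80  F rail x -3.47 y -0.05 z -1.60 T [ 0.65 -0.06 -0.01] hd -5.15
hs x [ 9.  49.9 79. ]
screw x [71.5 72.8 78. ] 23
```

Emit:
{"op": "play_rows", "data": {"moves": [[[-0.0005, 0, 0], [0, 0, 0], -1], [[0, 0, 0], [0, 0, 0], -1], [[0, 0, 0], [0, 0, 0], -1]]}}

```text
time_s: 17.58
tcp_pos: [604.6, -222.5, 109.8]
orientation: [-2.319, -2.119, -0.0]
ft_force: [0.5, 3.3, -2.2]
finger_gap: 11.4
grasp_force: 50.0
```

```bash
python3 fr.py
```

```text
t 17.57 rail x -4.62 y -0.45 z 109.79  F rail x -3.32 y 0.20 z -2.24 T [ 0.96 -0.15 -0.03] hd -5.16
```

Emit:
{"op": "play_rows", "data": {"moves": [[[0, 0, 0.001], [0, 0, 0], -1], [[0, 0, 0.001], [0, 0, 0], -1], [[0, 0, 0.0015], [0, 0, 0], -1], [[0, 0, 0.0015], [0, 0, 0], -1]]}}

```text
time_s: 18.08
tcp_pos: [604.9, -222.6, 107.0]
orientation: [2.319, 2.119, 0.0]
ft_force: [-2.1, 4.0, 9.2]
finger_gap: 11.9
grasp_force: 50.0
```

```bash
python3 fr.py
```

```text
t 18.07 rail x -4.59 y -0.20 z 107.04  F rail x -3.84 y -2.40 z 9.22 T [ 1.16  0.55 -0.04] hd -5.16
```

Emit:
{"op": "play_rows", "data": {"moves": [[[0, 0, 0.0018], [0, 0, 0], -1], [[0, 0, 0.0018], [0, 0, 0], -1], [[0, 0, 0.0018], [0, 0, 0], -1], [[0, 0, 0.001], [0, 0, 0], -1], [[0, 0, 0], [0, 0, 0], -1]]}}

```text
time_s: 18.7
tcp_pos: [604.9, -222.6, 102.6]
orientation: [2.319, 2.118, 0.0]
ft_force: [-2.0, 3.8, 11.7]
finger_gap: 11.5
grasp_force: 50.0
```

```bash
python3 fr.py
```

```text
t 18.70 rail x -4.52 y -0.15 z 102.61  F rail x -3.61 y -2.37 z 11.72 T [ 1.19  0.79 -0.02] hd -5.17
```

Emit:
{"op": "play_rows", "data": {"moves": [[[0, -0.0001, 0.0008], [0, 0, 0], -1], [[2e-05, -0.0002, 0], [0, 0, 0.2222], -1], [[2e-05, -0.0002, 0], [0, 0, 0.2222], -1], [[2e-05, -0.0002, 0], [0, 0, 0.2222], -1]]}}

```text
time_s: 19.2
tcp_pos: [604.4, -222.3, 102.1]
orientation: [2.792, 1.439, 0.001]
ft_force: [-3.2, 7.0, 11.8]
finger_gap: 11.4
grasp_force: 50.0
```

```bash
python3 fr.py
```

```text
t 19.20 rail x -4.77 y -0.64 z 102.14  F rail x -6.70 y -3.81 z 11.76 T [1.38 0.85 0.09] hd -35.47
```

Emit:
{"op": "play_rows", "data": {"moves": [[[0.00012, -0.0005, 0], [0, 0, 0], -1], [[0, 0, 0], [0, 0, 0], -1]]}}

```text
time_s: 19.45
tcp_pos: [604.4, -222.3, 102.2]
orientation: [2.787, 1.446, 0.001]
ft_force: [-2.4, 4.7, 12.8]
finger_gap: 11.8
grasp_force: 50.0
```

```bash
python3 fr.py
```

```text
t 19.45 rail x -4.85 y -0.69 z 102.24  F rail x -4.51 y -2.84 z 12.84 T [1.12 0.66 0.01] hd -35.16
```

Emit:
{"op": "play_rows", "data": {"moves": [[[3e-05, -0.0003, 0], [0, 0, 0.2222], -1], [[3e-05, -0.0003, 0], [0, 0, 0.2222], -1], [[0, 0, 0], [0, 0, 0], -1]]}}

```text
time_s: 19.82
tcp_pos: [604.2, -221.9, 102.3]
orientation: [2.997, 0.937, 0.002]
ft_force: [-2.5, 3.4, 12.0]
finger_gap: 11.5
grasp_force: 50.0
```

```bash
python3 fr.py
```

```text
t 19.82 rail x -5.14 y -0.93 z 102.29  F rail x -3.15 y -2.78 z 11.95 T [1.12 0.54 0.01] hd -55.29
```

Emit:
{"op": "play_rows", "data": {"moves": [[[2e-05, -0.00025, 0], [0, 0, 0.2222], -1], [[2e-05, -0.00025, 0], [0, 0, 0.2222], -1], [[0, 0, 0], [0, 0, 0], -1]]}}

```text
time_s: 20.2
tcp_pos: [604.1, -221.6, 102.3]
orientation: [3.115, 0.402, 0.002]
ft_force: [-2.4, 3.7, 11.7]
finger_gap: 11.5
grasp_force: 50.0
```

```bash
python3 fr.py
```

```text
t 20.20 rail x -5.48 y -1.03 z 102.32  F rail x -3.50 y -2.76 z 11.69 T [1.14 0.56 0.05] hd -75.28
```

Emit:
{"op": "play_rows", "data": {"moves": [[[2e-05, -0.00025, 0], [0, 0, 0.2222], -1], [[2e-05, -0.00025, 0], [0, 0, 0.2222], -1], [[0, 0, 0], [0, 0, 0.02], -1], [[0, 0, 0], [0, 0, 0], -1]]}}

```text
time_s: 20.7
tcp_pos: [604.2, -221.2, 102.3]
orientation: [3.137, -0.166, 0.003]
ft_force: [-1.3, 4.3, 12.0]
finger_gap: 11.9
grasp_force: 50.0
```

```bash
python3 fr.py
```

```text
t 20.70 rail x -5.83 y -1.03 z 102.32  F rail x -4.13 y -1.69 z 12.00 T [ 1.21  0.46 -0.02] hd -96.05
```

Emit:
{"op": "play_rows", "data": {"moves": [[[0, 0, -0.0015], [0, 0, 0], -1], [[0, 0, -0.0015], [0, 0, 0], -1], [[0, 0, -0.0015], [0, 0, 0], -1], [[0, 0, 0], [0, 0, 0], -1]]}}

```text
time_s: 21.2
tcp_pos: [604.1, -221.2, 105.6]
orientation: [3.137, -0.166, 0.003]
ft_force: [-1.2, 4.7, 10.1]
finger_gap: 11.4
grasp_force: 50.0
```

```bash
python3 fr.py
```

```text
t 21.20 rail x -5.83 y -1.11 z 105.55  F rail x -4.58 y -1.63 z 10.14 T [ 1.22  0.3  -0.04] hd -96.04
```

Emit:
{"op": "play_rows", "data": {"moves": [[[0, 0, -0.001], [0, 0, 0], -1], [[0, 0, -0.001], [0, 0, 0], -1], [[0, 0, 0], [0, 0, 0], -1]]}}

```text
time_s: 21.58
tcp_pos: [604.1, -221.3, 106.9]
orientation: [3.137, -0.166, 0.003]
ft_force: [-1.3, 4.0, 9.5]
finger_gap: 11.2
grasp_force: 50.0
```

```bash
python3 fr.py
```

```text
t 21.57 rail x -5.82 y -1.10 z 106.94  F rail x -3.85 y -1.63 z 9.49 T [ 1.14  0.22 -0.04] hd -96.04
```

Emit:
{"op": "play_rows", "data": {"moves": [[[0, 0, -0.0008], [0, 0, 0], -1], [[0, 0, 0], [0, 0, 0], -1]]}}

```text
time_s: 21.82
tcp_pos: [604.0, -221.2, 107.1]
orientation: [3.137, -0.166, 0.002]
ft_force: [-0.0, 4.2, 7.7]
finger_gap: 11.8
grasp_force: 50.0
```

```bash
python3 fr.py
```

```text
t 21.82 rail x -5.84 y -1.14 z 107.10  F rail x -4.14 y -0.37 z 7.71 T [1.18 0.06 0.04] hd -96.04
```

Emit:
{"op": "play_rows", "data": {"moves": [[[0, 0, -0.0008], [0, 0, 0], -1], [[0, 0, 0], [0, 0, 0], -1]]}}

```text
time_s: 22.08
tcp_pos: [603.9, -221.3, 107.1]
orientation: [3.137, -0.166, 0.002]
ft_force: [1.7, 4.0, 5.4]
finger_gap: 11.8
grasp_force: 50.0
```

```bash
python3 fr.py
```

```text
t 22.07 rail x -5.79 y -1.27 z 107.10  F rail x -4.10 y 1.33 z 5.39 T [ 1.1  -0.31 -0.01] hd -96.05
```

Emit:
{"op": "play_rows", "data": {"moves": [[[0, 0, -0.0008], [0, 0, 0], -1], [[0, 0, -0.0006], [0, 0, 0], -1], [[0, -0.0003, 0], [0, 0, 0], -1], [[0, 0, 0], [0, 0, 0], -1]]}}

```text
time_s: 22.58
tcp_pos: [603.7, -221.1, 107.3]
orientation: [3.137, -0.166, 0.0]
ft_force: [5.8, 1.6, -5.9]
finger_gap: 11.6
grasp_force: 50.0
```

```bash
python3 fr.py
```

```text
t 22.57 rail x -5.93 y -1.54 z 107.29  F rail x -2.10 y 5.67 z -5.86 T [ 0.77 -1.2  -0.02] hd -96.05
```

Emit:
{"op": "play_rows", "data": {"moves": [[[0.0004, -0.0002, 0.0005], [0, 0, 0], -1], [[0, 0, 0], [0, 0, 0], -1]]}}

```text
time_s: 22.82
tcp_pos: [603.7, -221.1, 107.3]
orientation: [3.137, -0.166, 0.0]
ft_force: [4.0, 2.5, -5.1]
finger_gap: 11.6
grasp_force: 50.0
```

```bash
python3 fr.py
```

```text
t 22.82 rail x -5.91 y -1.46 z 107.25  F rail x -2.80 y 3.78 z -5.10 T [ 0.65 -1.07 -0.01] hd -96.07
```

Emit:
{"op": "play_rows", "data": {"moves": [[[0.0004, -0.0002, 0.0006], [0, 0, 0], -1], [[0, 0, 0], [0, 0, 0], -1], [[0, 0, 0], [0, 0, 0], -1]]}}

```text
time_s: 23.2
tcp_pos: [603.9, -221.0, 107.1]
orientation: [3.137, -0.166, -0.0]
ft_force: [1.7, 1.6, 0.6]
finger_gap: 11.6
grasp_force: 50.0
```

```bash
python3 fr.py
```

```text
t 23.20 rail x -6.05 y -1.33 z 107.14  F rail x -1.73 y 1.60 z 0.56 T [ 0.56 -0.53 -0.05] hd -96.07
```

Emit:
{"op": "play_rows", "data": {"moves": [[[0, 0, 0], [0, 0, 0], -0.7], [[0, 0, 0], [0, 0, 0], -0.4], [[0, 0, 0], [0, 0, 0], -0.2], [[0, 0, -0.004], [0, 0, 0], 0], [[0, 0, -0.02], [0, 0, 0], 0.2], [[0, 0, -0.05], [0, 0, 0], 0.4], [[0, 0, -0.05], [0, 0, 0], 0.4], [[0, 0, 0], [0, 0, 0], 0.4], [[0, 0, 0], [0, 0, 0], 0.4]], "squeeze": 5}}

```text
time_s: 24.32
tcp_pos: [603.8, -220.6, 200.3]
orientation: [-3.137, 0.166, -0.001]
ft_force: [-0.1, 0.7, 0.5]
finger_gap: 64.9
grasp_force: 0.0
```

```bash
python3 fr.py; python3 m4.py w9; python3 m5.py f>/dev/null
python3 - <<'E'
from h import *
import cv2
s=cv2.imread('pics/scene_f.png')[165:265,235:385];w=cv2.imread('pics/w9.png')
o=np.zeros((600,800,3),np.uint8);o[:420,:560]=w;S=cv2.resize(s,None,fx=2.4,fy=2.4,interpolation=2);o[-240:,-360:]=S;cv2.imwrite('pics/v9.png',o)
o=np.array([603.5,-224.4]);a=np.deg2rad(-95.05);x=np.array([np.cos(a),np.sin(a)]);y=np.array([-x[1],x[0]])
M,ci=w2c('scene');P=cloud(M,ci,np.load('pics/scene_f.npz')['d'])
L=np.stack([(P[...,:2]-o)@x,(P[...,:2]-o)@y],-1)
for nm,lo,hi,x0,x1 in(('hs',64,72,15,92),('knob',101,120,-40,40),('shoe',59,66,-40,30)):
    m=(P[...,2]>lo)&(P[...,2]<hi)&(L[...,0]>x0)&(L[...,0]<x1)&(abs(L[...,1])<25);q=L[m]
    if len(q):print(nm,len(q),np.percentile(q,[1,50,99],axis=0).round(1).tolist(),'z',np.percentile(P[m][:,2],[50,90,98]).round(1))
E
```

```text
t 24.32 rail x -6.43 y -1.42 z 200.30  F rail x -0.67 y -0.18 z 0.46 T [0.08 0.03 0.03] hd -96.05
24.325 [ 603.81 -220.62  200.3 ] [-3.1372e+00  1.6580e-01 -5.0000e-04] [-0.13  0.68  0.46] [0.08 0.03 0.03] 64.86111672476356 0.0
hs 130 [[28.2, -11.7], [50.8, -2.1], [78.6, 12.4]] z [67.3 68.7 69.2]
knob 89 [[-10.7, -17.3], [-7.1, -1.8], [0.1, 17.5]] z [107.  109.9 110.3]
shoe 170 [[-26.5, -20.1], [-10.3, -7.4], [29.7, 18.1]] z [62.  63.8 65.3]
```

View pics/v9.png

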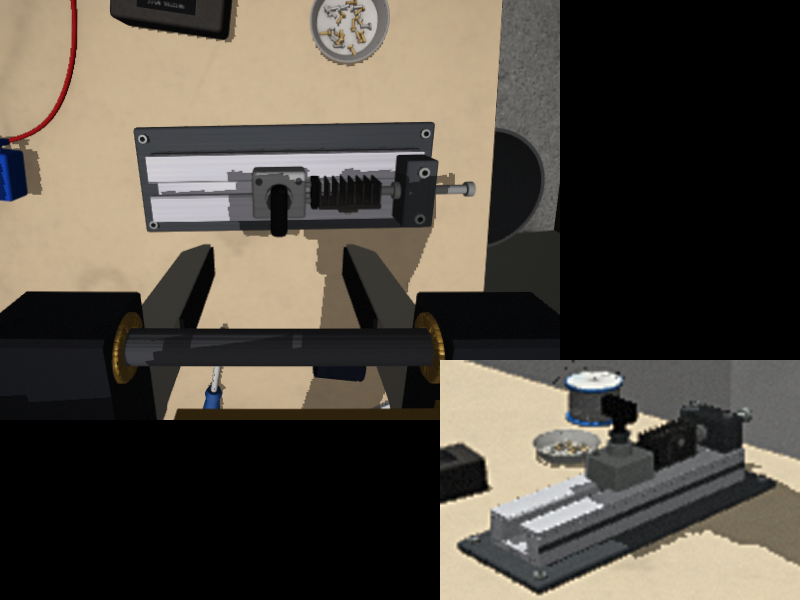

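Wrist and scene views: the bar knob stands across the rail (280,210), the shoe is flat, and the heatsink (345,190) touches both the nose and the screw at (395,190). The bystanders haven't moved and the gripper is clear, so I'm handing in.

```bash
python3 -c "
from rig import bot
print(bot.finish_job())"
```

```text
the job is handed in; nothing more can be done
None
```

The heatsink is clamped between nose and stop screw with the T-bolt turned a quarter turn and locked, the gripper is clear, and the job was handed in at about 24 s; no verdict came back, and the final squeeze was judged from hand forces and pictures, not measured directly.

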